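# Mount the little marble herm on its plinth and pin it

## Task

Lift the small marble bust out of its plywood cradle and lower its tapered steel spigot gently, without dropping or tipping it, into the tapered socket of the white plinth, fully home and turned so that the hole in its steel tongue lies over the plinth's pin hole, and let go of it. Then take the locking pin from its wooden block and push it down through both holes until its handle sits on the tongue; leave it there, let go, and leave the other things on the table where they are.

Things in the scene. Friction and masses are not known exactly. Their poses are not given: they have to be found in the camera images.
- herm_grip (a point): Centre of the bust's square marble pillar, 36 x 36 mm (faces square to x, y), 45 mm tall: grip here; z up. Head (42 mm wide, nose to +x) ends 66 mm above. Below: steel flange 64 mm across, 8 mm thick, underside 30.5 mm below; level tongue 32 mm wide to 82 mm along +x; then a steel cone 32 mm long, 36 mm across at the flange, 18 mm at the tip. 0.42 kg. Starts upright in the cradle.
- herm_hole (a point): Centre of the hole in the bust's tongue at the tongue's top face; hole 13 mm across, widening at its rims, axis along z; 65 mm along +x and 22.5 mm below herm_grip.
- cradle: Plywood cradle, fixed, 100 x 100 x 50 mm, with a 47 mm through hole in its middle; origin at the centre of its underside. The bust's flange rests on its top with the spigot hanging free in the hole.
- plinth_socket (a point): Centre of the mouth (35 mm across) of the conical steel socket in the white plinth's top, 50 mm above the table; z up. Plinth fixed; along its x from 55 mm behind to 95 mm ahead of here, 50 mm to each side. The cone seats with its flange about 1 mm over the top: herm_grip then lies about 31.5 mm above here, in line; the bust can still be turned.
- plinth_hole (a point): Centre of the mouth of the plinth's pin hole in its top face, 65 mm along +x from plinth_socket; 13 mm across, 50 mm deep (to the table), rim slightly widened. With the pin home the pin_grip point is about 31 mm above this point.
- pin_grip (a point): Centre (half-way up) of the locking pin's handle: an upright dark steel cylinder 22 mm across and 44 mm tall. Below it is a shank 8 mm across and 48 mm long with a pointed foot, so the foot lies 70 mm below this point. z up; 0.08 kg. It starts standing in the pin block, handle resting on the block's top.
- pinblock: Wooden pin block, fixed, a 55 mm cube with a 12 mm hole in its middle that holds the pin; origin at the centre of its underside.
- jar: Bystander: closed amber jar, 60 mm across, 85 mm tall, origin under its centre.
- tape: Bystander: cardboard roll core lying flat, 90 mm across, 24 mm tall, origin under its centre.
- loupe: Bystander: black eye loupe, 34 mm across, 28 mm tall, origin under its centre.
- screwdriver: Bystander: screwdriver lying on the table.
- brush: Bystander: brush lying on the table.
- bowl: Bystander: small white bowl, 90 mm across, 40 mm tall, origin under its centre.

How it is judged:
By the outcome, as a careful person would: the job done as asked, in the order asked, and still so for the second after the job is handed in, with the robot touching nothing.
It also fails if it takes over 64 s, if anything falls off the work surface, if the arm or the gripper's body presses on something with over 40 N, if the wrist force passes 120 N, or if a joint passes its speed limit or range.

## Robot

A 6-joint arm with a two-finger parallel gripper is mounted at the origin on the work surface. World frame = base frame: x ahead of the robot, y to its left, z up, the work surface at z = 0. Lengths are in m, angles in rad, forces in N, time in s.
With the tool pointing down it reaches from about 0.35 to 0.85 m from the base axis. Payload 8.1 kg.
Tool frame: the origin (TCP) lies on the centre line of the jaws, within the pads' length; the fingertips stand 22 mm ahead of it and the grasp point (between the pads) lies 3 mm ahead of it (env.tips_ahead is the distance from the TCP to the fingertips, in m); z points along the fingers, y is the direction in which the jaws open and shut (so a half turn about z gives the same grasp; the last joint's range is limited). The gripper opens to 93 mm and grips with 3 to 60 N. Pads are 15 mm wide; open, the fingers measure 128 mm over their backs; the gripper's body (75 mm by 188 mm) begins 65 mm behind the grasp point.
Start: joints at [-1.347, 0.13, 1.488, -0, 1.523, -0.085], TCP at [0.182, -0.572, 0.241] pointing down, gripper open.
Joint ranges: [-2.96, 2.96], [-0.89, 2.26], [0.02, 2.5], [-1.34, 4.48], [0, 2.73], [-2.66, 2.66]. Speed limits (rad/s): [2.39, 2.39, 2.79, 3.14, 3.14, 3.14].

## Interface

Orientations are given as a unit quaternion [x, y, z, w].
In Python, from plant import env, capture, camera_params gives the robot as it stands.
- The arm moves only by the tool arm_command, never from a script. Its argument "plan" is a list of rows, each an object of numbers: "rx", "ry", "rz": the turn, a rotation vector about the tool's x, y, z in units of 6 degrees (1.0 is 6 degrees); "dx", "dy", "dz": the shift along the tool's x, y, z in cm; "jaw": the finger opening in cm, from 0 to 9.3. A call has 1 to 12 rows; each row shifts and turns the commanded pose from where the row before left it, along the tool's axes as they then stand; what a row does not reach is not made up. A row lasts 1/12 s, in which the tool goes at most 41.7 mm and 7.16 degrees, less where a joint would pass 70% of its speed; a pose out of reach is approached as far as the arm can. A call is refused whole if a number of a shift passes 4.17 or a number of a turn 1, either way. A call with a gripper value outside its range is refused whole. The fingers move at their own pace and stop on an object; the grip force is fixed at half the most. Time passes only in rows, so rows that do not move let the fingers close. It gives the time, the measured TCP pose, the force and the opening at its end, in the units of the state.
- env.read_state(): the state, without advancing time (a new reading comes with each control period).
- capture(name): name is "scene" or "side" or "wrist"; returns (picture, depth): 480x640x3 uint8, red, green, blue; 480x640 float32, m along the optical axis (not along the pixel's ray), 0 where there is no reading.
- camera_params(name): a dict with "camera_matrix" (3x3 intrinsics, pixels), "extrinsics" (4x4, takes a point from world to camera coordinates). Camera axes: x right, y up, looking along -z (the intrinsics and any distortion apply to the point x, -y, -z); pixel columns grow to the right and rows downward; lengths in m; the calibration is good to about 2 mm. The wrist camera is an equidistant fisheye: a pixel r from the principal point sees the ray r / f radians off the axis. A picture is of the moment at which its call begins: read the wrist's pose just before it. camera_params takes no time and is no camera call; for the wrist camera it gives the pose at the moment of the call.
- env.hand_in(): hands the job in, once; it reports no verdict.
The state is a dict: "t": time; "joints": joint angles; "qvel": joint speeds; "tau": joint torques, N m; "tool_pos": TCP position; "tcp_rot": TCP orientation; "wrist_force": force on the tool from outside, world axes, zero at the start; "wrist_torque": the same for the moment, N m; "finger_gap": finger opening in m.
Only numpy, scipy, OpenCV 4.12 (cv2) and the standard library are available. Lean on these libraries where they do the work, as an engineer would, in place of code of your own. Each camera call takes 0.05 s, during which the arm holds its last target. There are 200 camera calls.

## Working session

There is one attempt and no reset: what is moved stays moved. The work goes in short steps, Python scripts to look and compute and a tool call to move; the robot and the scene stay as the last step left them, time stands still between calls to the robot, and variables do not carry over. Pictures are saved under pics/ and viewed, about 8 in all and at most 12, crops included, and the job is handed in when it is done.

Besides the shell and the picture viewer there is one more tool, called as name([rows], argument=value, ...), one row to a line, values as JSON. arm_command: Moves the arm, as the interface text tells. Its arguments: {"type":"object","properties":{"plan":{"type":"array","items":{"type":"object","properties":{"rx":{"type":"number"},"ry":{"type":"number"},"rz":{"type":"number"},"dx":{"type":"number"},"dy":{"type":"number"},"dz":{"type":"number"},"jaw":{"type":"number"}}}}},"required":["plan"]}

```bash
ls; mkdir -p pics; python3 - <<'E'
from plant import env,capture,camera_params
import cv2,numpy as np
print(env.read_state())
for n in ("scene","side"):
    p,d=capture(n); cv2.imwrite(f"pics/{n}0.png",p[:,:,::-1]); np.savez(f"pics/{n}0.npz",p=p,d=d)
    c=camera_params(n); print(n,c)
E
```

```text
pics
{'t': 0.0, 'joints': array([-1.34742572e+00,  1.31181889e-01,  1.48927331e+00,  9.31890173e-06,
        1.52301927e+00, -8.53719282e-02]), 'qvel': array([ 0.00066871,  0.00128775,  0.0005981 , -0.00028853, -0.00063641,
       -0.00076811]), 'tau': array([-3.89328401e-03, -5.59845793e+01, -4.91772258e+01,  7.63472356e-02,
        3.53763567e-02, -1.00333100e-04]), 'tool_pos': array([ 0.1822375 , -0.57109079,  0.23957833]), 'tcp_rot': array([ 9.88107997e-01,  1.53758580e-01, -6.02279137e-05, -9.38993377e-04]), 'wrist_force': array([-0.04516201,  0.65360454,  0.41291499]), 'wrist_torque': array([ 0.02092439,  0.00435198, -0.02432493]), 'finger_gap': 0.09287044635451613}
scene {'camera_matrix': array([[445.45324918,   0.        , 315.02547074],
       [  0.        , 445.45324918, 233.88102221],
       [  0.        ,   0.        ,   1.        ]]), 'extrinsics': array([[-0.47047814,  0.88227928, -0.01528368,  0.24439001],
       [-0.60177789, -0.30813588,  0.7368281 ,  0.25835039],
       [ 0.64537872,  0.3558589 ,  0.67590736, -1.3581102 ],
       [ 0.        ,  0.        ,  0.        ,  1.        ]])}
side {'camera_matrix': array([[605.36777344,   0.        , 317.59097289],
       [  0.        , 605.36777344, 239.09185891],
       [  0.        ,   0.        ,   1.        ]]), 'extrinsics': array([[-0.80903557, -0.58727079, -0.02396783,  0.46805383],
       [ 0.27480401, -0.41399253,  0.86780928, -0.20362966],
       [-0.51956154,  0.69550212,  0.49631905, -1.46975039],
       [ 0.        ,  0.        ,  0.        ,  1.        ]])}
```

View pics/scene0.png

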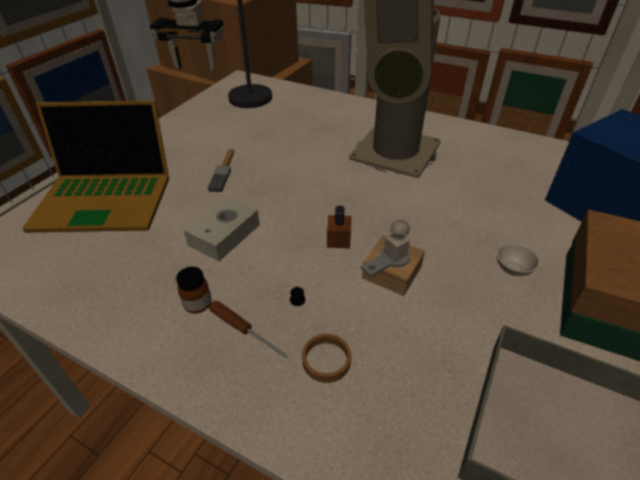

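View pics/side0.png

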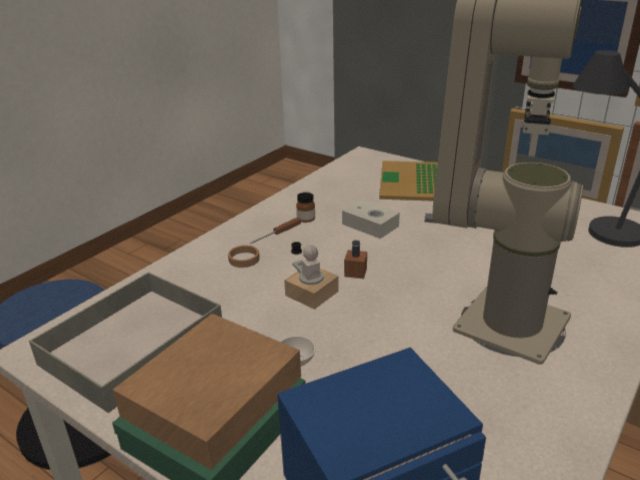

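The scene picture shows the plinth near (222,230) with its socket at about (228,215) and pin hole at about (209,231). The pin block is at (339,232), the bust in its cradle at (395,258) with the tongue toward (370,267). The side picture agrees with this layout. Next I measure from depth.

```bash
cat > h.py <<'E'
import numpy as np,cv2
from plant import env,capture,camera_params
def cloud(c,d):
    K=c["camera_matrix"];v,u=np.mgrid[:480,:640]
    P=np.stack([(u-K[0,2])/K[0,0]*d,-(v-K[1,2])/K[1,1]*d,-d],-1)
    E=c["extrinsics"]; return (P-E[:3,3])@E[:3,:3]
def ray(c,u,v,z):
    "pixel to world point on height z; pinhole"
    K=c["camera_matrix"];E=c["extrinsics"]
    r=np.array([(u-K[0,2])/K[0,0],-(v-K[1,2])/K[1,1],-1])@E[:3,:3]
    o=-E[:3,:3].T@E[:3,3]; return o+r*(z-o[2])/r[2]
def rayw(c,u,v,z):
    K=c["camera_matrix"];E=c["extrinsics"]
    x,y=u-K[0,2],v-K[1,2];r=np.hypot(x,y)+1e-9;a=r/K[0,0]
    q=np.array([np.sin(a)*x/r,-np.sin(a)*y/r,-np.cos(a)])@E[:3,:3]
    o=-E[:3,:3].T@E[:3,3]; return o+q*(z-o[2])/q[2]
E
python3 - <<'E'
from h import *
for n,boxes in (("scene",{"plinth":(180,200,262,258,.05),"pinblock":(325,214,355,250,.055),"cradle":(358,236,428,294,.05)}),("side",{"plinth":(338,200,402,236,.05),"pinblock":(342,248,370,278,.055),"cradle":(283,262,342,306,.05)})):
    f=np.load(f"pics/{n}0.npz");c=camera_params(n);W=cloud(c,f["d"])
    for k,(a,b,e,g,z) in boxes.items():
        w=W[b:g,a:e].reshape(-1,3);t=w[abs(w[:,2]-z)<.006]
        r=cv2.minAreaRect((t[:,:2]*1000).astype(np.float32))
        print(n,k,len(t),np.round(r[0],1),np.round(r[1],1),round(r[2],1),"z",np.median(t[:,2]).round(4))
    if n=="scene":
        w=W[200:290,320:430].reshape(-1,3)
        for lo,hi in((.1,.14),(.07,.12)): 
            t=w[(w[:,2]>lo)&(w[:,2]<hi)];print(lo,len(t),t.mean(0).round(4))
        print("table z",np.median(W[300:340,230:290,2]))
        print("hole/socket",ray(c,209,231,.05),ray(c,228,215,.05))
        print("head",ray(c,399,228,.135),"pin",ray(c,340,208,.099),"tongue hole",ray(c,372,267,.058))
E
python3 - <<'E'
import cv2
p=cv2.imread("pics/scene0.png")
a=cv2.resize(p[190:270,175:265],None,fx=4.4,fy=4.4,interpolation=2)
b=cv2.resize(p[215:295,350:440],None,fx=4.4,fy=4.4,interpolation=2)
cv2.imwrite("pics/crop1.png",cv2.convertScaleAbs(cv2.hconcat([a,b]),alpha=1.5))
E
```

```text
scene plinth 1715 [ 550.  -233.9] [103.5 153.7] 85.3 z 0.0484
scene pinblock 336 [439.   21.5] [60.8 54.6] 24.6 z 0.0535
scene cradle 1024 [493.5 171.5] [101.1 131.2] 87.5 z 0.0489
0.1 338 [0.488  0.1767 0.1195]
0.07 539 [0.4778 0.1385 0.0916]
table z -0.0008587887768932553
hole/socket [ 0.59852572 -0.23233047  0.05      ] [ 0.53220662 -0.22744176  0.05      ]
head [0.48558853 0.17472337 0.135     ] pin [0.44203369 0.02381585 0.099     ] tongue hole [0.53962993 0.14499756 0.058     ]
side plinth 733 [ 544.2 -234.6] [116.4 159.5] 85.6 z 0.0485
side pinblock 209 [434.7  21. ] [54.7 68.7] 22.9 z 0.0535
side cradle 621 [490.5 170.8] [108.8 136.8] 87.2 z 0.0497
```

View pics/crop1.png

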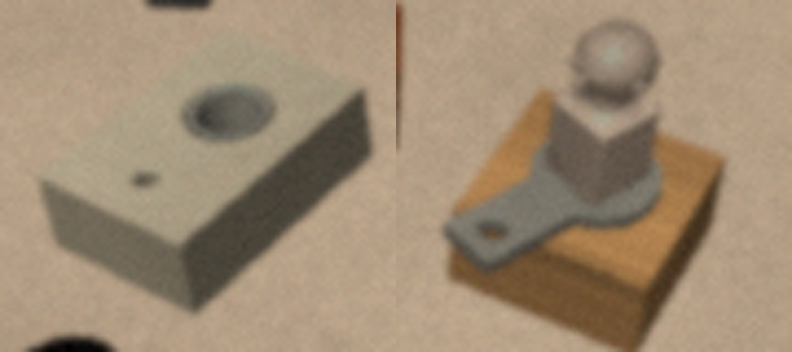

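The crop gives the plinth socket at (226.8,215.5), the pin hole at (208.0,230.9), and the tongue hole at (371.6,267.3). The bust's yaw is about -29° and the plinth's about -4.5°. The 42 mm head is wider than the 36 mm pillar, so I'll look at the finger shape before choosing the approach.

```bash
python3 - <<'E'
from h import *
from scipy.spatial.transform import Rotation as R
s=env.read_state();c=camera_params("wrist")
E=c["extrinsics"];T=R.from_quat(s["tcp_rot"]).as_matrix()
o=-E[:3,:3].T@E[:3,3]
print(c["camera_matrix"]); print("cam in tool",T.T@(o-s["tool_pos"]));print("axes rows",(E[:3,:3]@T).round(3))
p,d=capture("wrist")
q=cv2.imread("pics/scene0.png")[0:80,140:235]
q=cv2.resize(q,(380,320),interpolation=2);w=cv2.resize(p[:,:,::-1],(420,315));w=cv2.copyMakeBorder(w,0,5,0,0,0)
cv2.imwrite("pics/g.png",cv2.convertScaleAbs(cv2.hconcat([q,w]),alpha=1.5))
E
```

```text
[[371.64829954   0.         314.99160683]
 [  0.         371.64829954 237.84597685]
 [  0.           0.           1.        ]]
cam in tool [ 0.07227094  0.00049648 -0.14458195]
axes rows [[-0.     1.    -0.   ]
 [ 0.965  0.     0.261]
 [ 0.261  0.    -0.965]]
```

View pics/g.png

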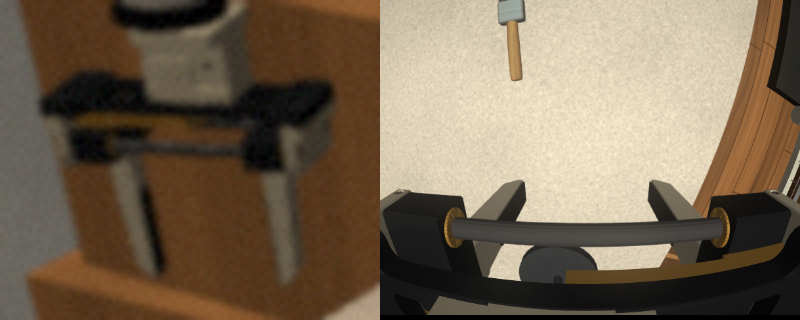

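The fingers look like straight plates. Gripped vertically, they would hit the head (42 mm against the 36 mm pillar) and the hand body would touch its top. I plan to lean the hand about 40° toward the bust's rear (-x), and first check the wrist joint ranges for that.

```bash
python3 - <<'E'
from h import *
from scipy.spatial.transform import Rotation as R
s=env.read_state();q=s["joints"]
def fk(q): return R.from_euler("Z",q[0])*R.from_euler("Y",q[1]+q[2])*R.from_euler("Z",q[3])*R.from_euler("Y",q[4])*R.from_euler("Z",q[5]+np.pi/2)
print((fk(q).inv()*R.from_quat(s["tcp_rot"])).magnitude())
def des(yaw,tilt,flip): # tool x yaw, lean
    r=R.from_euler("Z",yaw,True)*R.from_euler("X",180,True)*R.from_euler("Y",tilt,True)
    return r*R.from_euler("Z",180*flip,True)
for nm,p,yaw in(("bust",(.487,.172),-29),("plinth",(.532,-.228),-4.7)):
  for tilt in (0,30,40):
    r0=des(yaw,tilt,0);w=np.array([*p,0])-r0.apply([0,0,.3]);j1=np.arctan2(w[1],w[0])
    for flip in(0,1):
      for A in(1.5,1.9):
        m=(R.from_euler("Z",j1)*R.from_euler("Y",A)).inv()*des(yaw,tilt,flip)
        z=m.as_euler("ZYZ"); z[2]-=np.pi/2; z[2]=(z[2]+np.pi)%(2*np.pi)-np.pi
        print(nm,tilt,flip,A,round(j1,2),z.round(2))
E
```

```text
4.680726140769752e-16
bust 0 0 1.5 0.34 [-0.    1.64  2.42]
bust 0 0 1.9 0.34 [-0.    1.24  2.42]
bust 0 1 1.5 0.34 [ 0.    1.64 -0.73]
bust 0 1 1.9 0.34 [-0.    1.24 -0.73]
bust 30 0 1.5 0.6 [-0.47  1.41  2.7 ]
bust 30 0 1.9 0.6 [-0.54  1.06  2.91]
bust 30 1 1.5 0.6 [-0.47  1.41 -0.44]
bust 30 1 1.9 0.6 [-0.54  1.06 -0.24]
bust 40 0 1.5 0.7 [-0.65  1.39  2.81]
bust 40 0 1.9 0.7 [-0.75  1.08  3.08]
bust 40 1 1.5 0.7 [-0.65  1.39 -0.33]
bust 40 1 1.9 0.7 [-0.75  1.08 -0.06]
plinth 0 0 1.5 -0.4 [-0.    1.64  1.25]
plinth 0 0 1.9 -0.4 [0.   1.24 1.25]
plinth 0 1 1.5 -0.4 [ 0.    1.64 -1.89]
plinth 0 1 1.9 -0.4 [ 0.    1.24 -1.89]
plinth 30 0 1.5 -0.51 [0.23 1.17 1.1 ]
plinth 30 0 1.9 -0.51 [0.3  0.78 0.97]
plinth 30 1 1.5 -0.51 [ 0.23  1.17 -2.04]
plinth 30 1 1.9 -0.51 [ 0.3   0.78 -2.17]
plinth 40 0 1.5 -0.56 [0.35 1.03 1.01]
plinth 40 0 1.9 -0.56 [0.5  0.66 0.79]
plinth 40 1 1.5 -0.56 [ 0.35  1.03 -2.13]
plinth 40 1 1.9 -0.56 [ 0.5   0.66 -2.35]
```

Only the flipped grasp keeps joint 6 in range: tool x toward the bust's rear, with negative ry tilt. I'll swing along an arc toward the plinth.

arm_command([
  {"dx":3.7,"dy":1.0,"rz":-0.85},
  {"dx":3.7,"dy":1.0,"rz":-0.85},
  {"dx":3.7,"dy":1.0,"rz":-0.85},
  {"dx":3.7,"dy":1.0,"rz":-0.85},
  {"dx":3.7,"dy":1.0,"rz":-0.85},
  {"dx":3.7,"dy":1.0,"rz":-0.85},
  {"dx":3.7,"dy":1.0,"rz":-0.85},
  {"dx":3.7,"dy":1.0,"rz":-0.85},
  {"dx":3.7,"dy":1.0,"rz":-0.85},
  {"dx":3.7,"dy":1.0,"rz":-0.85},
  {"dx":3.7,"dy":1.0,"rz":-0.85},
  {"dx":3.7,"dy":1.0,"rz":-0.85},
])

```text
schema error: expected keys rx, ry, rz, dx, dy, dz, jaw
```

arm_command([
  {},
  {},
])

```text
schema error: expected keys rx, ry, rz, dx, dy, dz, jaw
```

```bash
cat >> h.py <<'E'
def snap(n):
    import pickle
    s=env.read_state();c=camera_params("wrist");p,d=capture("wrist")
    pickle.dump((s,c,p,d),open(f"pics/{n}.pkl","wb"));cv2.imwrite(f"pics/{n}.png",cv2.convertScaleAbs(p[:,:,::-1],alpha=1.3))
    print(s["t"],s["tool_pos"].round(4),s["joints"].round(3)); return s,c,p,d
E
python3 -c "
from h import *
snap('w1')"
```

```text
0.15 [ 0.1823 -0.5712  0.2398] [-1.347  0.131  1.489  0.     1.523 -0.085]
```

View pics/w1.png

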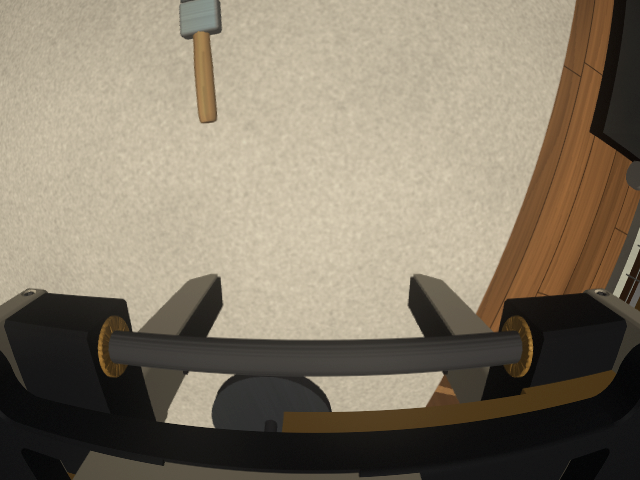

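The move was refused because every key is required, so this view still shows the brush at the start pose. I'll resend it with all keys.

arm_command([
  {"dx":3.7,"dy":1.0,"dz":0,"rx":0,"ry":0,"rz":-0.85,"jaw":9.3},
  {"dx":3.7,"dy":1.0,"dz":0,"rx":0,"ry":0,"rz":-0.85,"jaw":9.3},
  {"dx":3.7,"dy":1.0,"dz":0,"rx":0,"ry":0,"rz":-0.85,"jaw":9.3},
  {"dx":3.7,"dy":1.0,"dz":0,"rx":0,"ry":0,"rz":-0.85,"jaw":9.3},
  {"dx":3.7,"dy":1.0,"dz":0,"rx":0,"ry":0,"rz":-0.85,"jaw":9.3},
  {"dx":3.7,"dy":1.0,"dz":0,"rx":0,"ry":0,"rz":-0.85,"jaw":9.3},
  {"dx":3.7,"dy":1.0,"dz":0,"rx":0,"ry":0,"rz":-0.85,"jaw":9.3},
  {"dx":3.7,"dy":1.0,"dz":0,"rx":0,"ry":0,"rz":-0.85,"jaw":9.3},
  {"dx":3.7,"dy":1.0,"dz":0,"rx":0,"ry":0,"rz":-0.85,"jaw":9.3},
  {"dx":3.7,"dy":1.0,"dz":0,"rx":0,"ry":0,"rz":-0.85,"jaw":9.3},
  {"dx":0,"dy":0,"dz":0,"rx":0,"ry":0,"rz":0,"jaw":9.3},
  {"dx":0,"dy":0,"dz":0,"rx":0,"ry":0,"rz":0,"jaw":9.3},
])

```text
t: 1.2
tool_pos: [0.5185, -0.4098, 0.2402]
tcp_rot: [0.825, 0.566, -0.0, -0.0]
wrist_force: [0.1, -0.3, 0.4]
finger_gap: 0.0929
```

```bash
python3 -c "
from h import *
snap('w2')"
```

```text
1.2 [ 0.5185 -0.4098  0.2402] [-0.746  0.295  1.3    0.     1.546 -0.378]
```

View pics/w2.png

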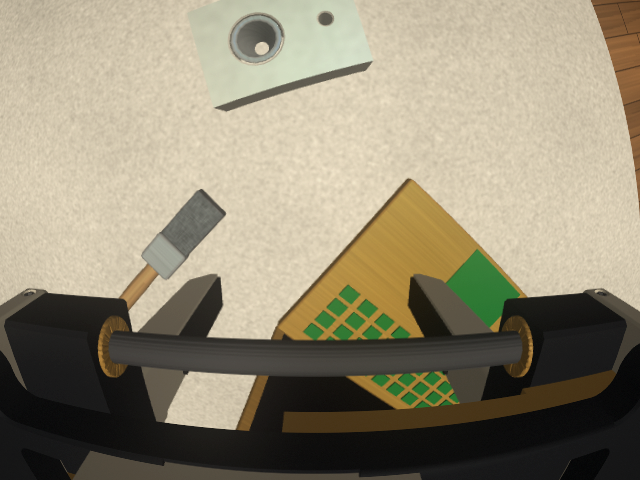

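The wrist view shows the socket centre at (257,39), the pin hole at (325.5,18), and the plinth's near top corners at (214,106) and (372,62).

```bash
python3 - <<'E'
from h import *
import pickle
s,c,p,d=pickle.load(open("pics/w2.pkl","rb"))
S,H=rayw(c,257,38.5,.05),rayw(c,325.5,18,.05)
print(S,H,np.linalg.norm(S-H),np.degrees(np.arctan2(*(H-S)[1::-1])))
a,b=rayw(c,214,106,.05),rayw(c,372,62,.05)
print(a,b,np.linalg.norm(a-b),np.degrees(np.arctan2(*(b-a)[1::-1])))
for u,v in((230,39),(285,39),(257,12),(257,65)):print((rayw(c,u,v,.05)-S)[:2].round(4))
E
```

```text
[ 0.53037309 -0.23530545  0.05      ] [ 0.59456121 -0.23994282  0.05      ] 0.06435541651880528 -4.132238778821004
[ 0.4712817  -0.27852934  0.05      ] [ 0.61834878 -0.29363814  0.05      ] 0.14784113547516725 -5.8656524771718965
[-0.0228  0.0102]
[ 0.0231 -0.0106]
[0.0091 0.025 ]
[-0.0089 -0.0239]
```

arm_command([
  {"dx":3.7,"dy":1.0,"dz":-0.3,"rx":0,"ry":0,"rz":-0.85,"jaw":9.3},
  {"dx":3.7,"dy":1.0,"dz":-0.3,"rx":0,"ry":0,"rz":-0.85,"jaw":9.3},
  {"dx":3.7,"dy":1.0,"dz":-0.3,"rx":0,"ry":0,"rz":-0.85,"jaw":9.3},
  {"dx":3.7,"dy":1.0,"dz":-0.3,"rx":0,"ry":0,"rz":-0.85,"jaw":9.3},
  {"dx":3.7,"dy":1.0,"dz":-0.3,"rx":0,"ry":0,"rz":-0.85,"jaw":9.3},
  {"dx":3.7,"dy":1.0,"dz":-0.3,"rx":0,"ry":0,"rz":-0.85,"jaw":9.3},
  {"dx":3.7,"dy":1.0,"dz":-0.3,"rx":0,"ry":0,"rz":-0.85,"jaw":9.3},
  {"dx":0,"dy":0,"dz":0,"rx":0,"ry":0,"rz":0,"jaw":9.3},
  {"dx":0,"dy":0,"dz":0,"rx":0,"ry":0,"rz":0,"jaw":9.3},
])

```text
t: 2.0
tool_pos: [0.6122, -0.1651, 0.2621]
tcp_rot: [0.613, 0.79, -0.0, 0.0]
wrist_force: [0.1, -0.7, -0.4]
finger_gap: 0.093
```

```bash
python3 -c "
from h import *
snap('w3')"
```

```text
2.0 [ 0.6122 -0.1651  0.2621] [-0.344  0.214  1.356 -0.     1.571 -0.596]
```

View pics/w3.png

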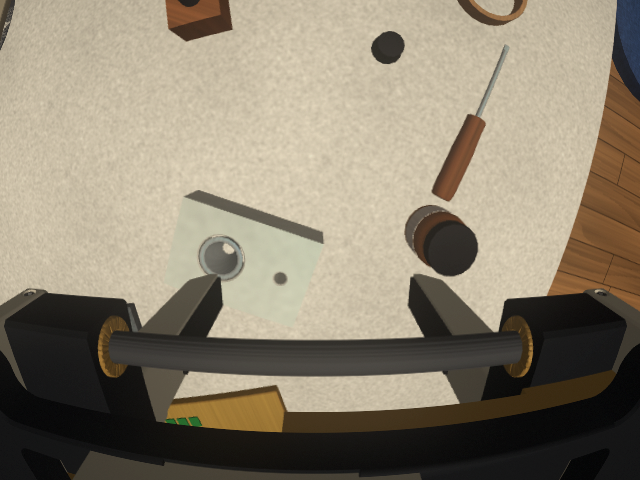

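The second plinth view has the socket at (221,257.5), the pin hole at (280.5,278.5), and the far corners at (184,197) and (321,243). The jar, screwdriver, loupe and tape all sit clear. Next is the bust.

```bash
python3 - <<'E'
from h import *
import pickle
s,c,p,d=pickle.load(open("pics/w3.pkl","rb"))
S,H=rayw(c,221,257.5,.05),rayw(c,280.5,278.5,.05)
print(S,H,np.linalg.norm(S-H),np.degrees(np.arctan2(*(H-S)[1::-1])))
a,b=rayw(c,184,197,.05),rayw(c,321.5,243,.05)
print(a,b,np.linalg.norm(a-b),np.degrees(np.arctan2(*(b-a)[1::-1])))
E
```

```text
[ 0.52990572 -0.23350244  0.05      ] [ 0.59495725 -0.23998279  0.05      ] 0.06537351046299811 -5.688959555498263
[ 0.47981782 -0.18053075  0.05      ] [ 0.62623695 -0.19259556  0.05      ] 0.14691535248538984 -4.710480660033346
```

arm_command([
  {"dx":3.05,"dy":1.95,"dz":0,"rx":0,"ry":0,"rz":-0.97,"jaw":9.3},
  {"dx":3.05,"dy":1.95,"dz":0,"rx":0,"ry":0,"rz":-0.97,"jaw":9.3},
  {"dx":3.05,"dy":1.95,"dz":0,"rx":0,"ry":0,"rz":-0.97,"jaw":9.3},
  {"dx":3.05,"dy":1.95,"dz":0,"rx":0,"ry":0,"rz":-0.97,"jaw":9.3},
  {"dx":3.05,"dy":1.95,"dz":0,"rx":0,"ry":0,"rz":-0.97,"jaw":9.3},
  {"dx":3.05,"dy":1.95,"dz":0,"rx":0,"ry":0,"rz":-0.97,"jaw":9.3},
  {"dx":3.05,"dy":1.95,"dz":0,"rx":0,"ry":0,"rz":-0.97,"jaw":9.3},
  {"dx":3.05,"dy":1.95,"dz":0,"rx":0,"ry":0,"rz":-0.97,"jaw":9.3},
  {"dx":0,"dy":0,"dz":0,"rx":0,"ry":0,"rz":0,"jaw":9.3},
  {"dx":0,"dy":0,"dz":0,"rx":0,"ry":0,"rz":0,"jaw":9.3},
])

```text
t: 2.88
tool_pos: [0.6015, 0.1154, 0.2615]
tcp_rot: [0.251, 0.968, -0.0, 0.0]
wrist_force: [-0.9, 0.3, 0.3]
finger_gap: 0.093
```

```bash
python3 -c "
from h import *
snap('w4')"
```

```text
2.8833 [0.6015 0.1154 0.2615] [ 1.060e-01  1.560e-01  1.422e+00 -1.000e-03  1.564e+00 -9.560e-01]
```

View pics/w4.png

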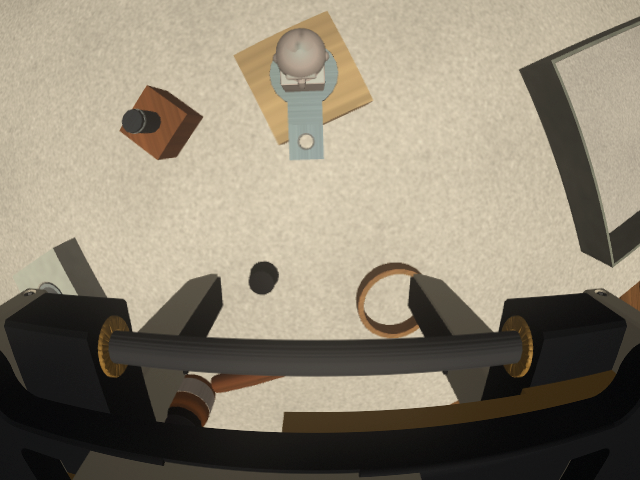

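The view from above the bust has the tongue hole at (306,142), the flange's left and right extremes at (270,73) and (338,73), and the head at (302,52). The cradle corners are (327,11), (372,100), (281,144) and (234,56), and the pin top is at (134,121).

```bash
python3 - <<'E'
from h import *
import pickle
s,c,p,d=pickle.load(open("pics/w4.pkl","rb"))
f=lambda u,v,z:rayw(c,u,v,z)
an=lambda a,b:np.degrees(np.arctan2(*(b-a)[1::-1])).round(2)
H=f(306,142,.058);F=(f(270,73,.058)+f(338,73,.058))/2;hd=f(302,52,.1255)
print("hole",H,"flange c",F,np.linalg.norm(f(270,73,.058)-f(338,73,.058)),"head",hd)
print("dist",np.linalg.norm(H-F),an(F,H),"head-hole",np.linalg.norm((H-hd)[:2]),an(hd,H))
e=f(290,160,.058),f(324,158,.058);print("tongue end w",np.linalg.norm(e[0]-e[1]),an(*e)-90,"mid",sum(e)/2)
for a,b in (((288,102),(290,160)),((324,102),(324,158))): print("side",an(f(*a,.058),f(*b,.058)))
cc=[f(u,v,.05) for u,v in((327,11),(372,100),(281,144),(234,56))]
print("cradle",np.mean(cc,0),[an(cc[i],cc[(i+1)%4]) for i in range(4)],[np.linalg.norm(cc[i]-cc[(i+1)%4]).round(4) for i in range(4)])
print("pin top",f(134,121,.099))
cv2.imwrite("pics/c4.png",cv2.convertScaleAbs(cv2.resize(p[0:170,100:390,::-1],None,fx=2.7,fy=2.7,interpolation=2),alpha=1.4))
E
```

```text
hole [0.53649649 0.14177199 0.058     ] flange c [0.47814335 0.17215526 0.058     ] 0.06285497943158555 head [0.47500079 0.17455108 0.1255    ]
dist 0.06578929849004268 -27.51 head-hole 0.06968636812370714 -28.06
tongue end w 0.03174082787477644 -25.92 mid [0.55080233 0.13479113 0.058     ]
side -27.48
side -29.04
cradle [0.47906024 0.17061475 0.05      ] [np.float64(-3.65), np.float64(-92.64), np.float64(178.06), np.float64(87.2)] [np.float64(0.099), np.float64(0.0965), np.float64(0.0993), np.float64(0.0995)]
pin top [0.44019771 0.02219949 0.099     ]
```

View pics/c4.png

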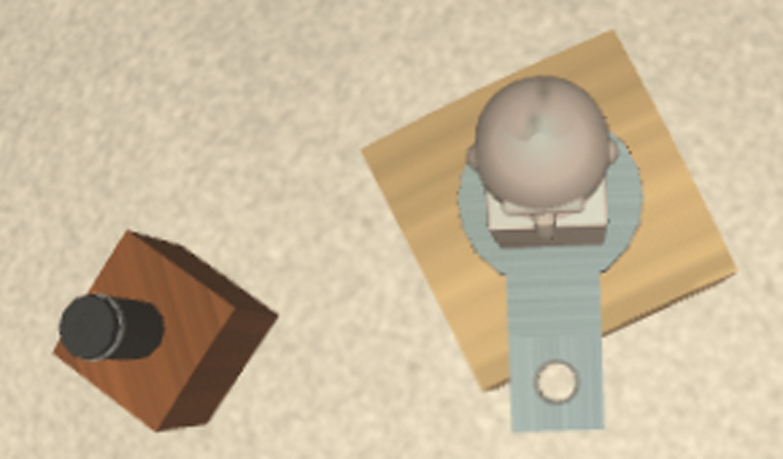

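The readings agree: bust axis (0.479,0.172) with yaw -27.8°, pin (0.4405,0.022), socket (0.530,-0.2345) with yaw -5°. Now I move behind the bust and tilt.

arm_command([
  {"dx":2.86,"dy":-0.19,"dz":0,"rx":0,"ry":0,"rz":-0.04,"jaw":9.3},
  {"dx":2.86,"dy":-0.19,"dz":0,"rx":0,"ry":0,"rz":-0.04,"jaw":9.3},
  {"dx":2.86,"dy":-0.19,"dz":0,"rx":0,"ry":0,"rz":-0.04,"jaw":9.3},
  {"dx":2.86,"dy":-0.19,"dz":0,"rx":0,"ry":0,"rz":-0.04,"jaw":9.3},
  {"dx":2.86,"dy":-0.19,"dz":0,"rx":0,"ry":0,"rz":-0.04,"jaw":9.3},
  {"dx":2.86,"dy":-0.19,"dz":0,"rx":0,"ry":-1,"rz":0,"jaw":9.3},
  {"dx":0,"dy":0,"dz":0,"rx":0,"ry":-1,"rz":0,"jaw":9.3},
  {"dx":0,"dy":0,"dz":0,"rx":0,"ry":-1,"rz":0,"jaw":9.3},
  {"dx":0,"dy":0,"dz":0,"rx":0,"ry":-1,"rz":0,"jaw":9.3},
  {"dx":0,"dy":0,"dz":0,"rx":0,"ry":-1,"rz":0,"jaw":9.3},
  {"dx":0,"dy":0,"dz":0,"rx":0,"ry":-1,"rz":0,"jaw":9.3},
  {"dx":0,"dy":0,"dz":0,"rx":0,"ry":0,"rz":0,"jaw":9.3},
])

```text
t: 3.93
tool_pos: [0.4443, 0.1865, 0.2595]
tcp_rot: [0.229, 0.922, -0.076, 0.301]
wrist_force: [-1.4, -0.1, -1.7]
finger_gap: 0.0932
```

```bash
cat >> h.py <<'E'
from scipy.spatial.transform import Rotation as R
def to(p,yaw=None,tilt=0,flip=1):
    "tool-frame cm and 6-degree units from the present pose to TCP p; yaw = way the fingers lean to, deg"
    s=env.read_state();r=R.from_quat(s["tcp_rot"])
    print("t",round(s["t"],2),"pos",s["tool_pos"].round(4),"j",s["joints"].round(2),"F",s["wrist_force"].round(1),"gap",round(s["finger_gap"],4))
    print("shift cm",(r.inv().apply(np.array(p)-s["tool_pos"])*100).round(2))
    if yaw is not None:
        w=R.from_euler("Z",yaw,True)*R.from_euler("X",180,True)*R.from_euler("Y",tilt,True)*R.from_euler("Z",180*flip,True)
        print("turn",(np.degrees((r.inv()*w).as_rotvec())/6).round(3))
E
python3 -c "
from h import *
to([.446,.189,.1345],-27.8,36)
to([.4774,.1730,.0859])"
```

```text
t 3.93 pos [0.4443 0.1865 0.2595] j [ 0.7  -0.46  2.11 -0.61  1.29 -0.27] F [-1.4 -0.1 -1.7] gap 0.0932
shift cm [ 7.36  0.33 10.1 ]
turn [-0.032  0.039 -0.002]
t 3.93 pos [0.4443 0.1865 0.2595] j [ 0.7  -0.46  2.11 -0.61  1.29 -0.27] F [-1.4 -0.1 -1.7] gap 0.0932
shift cm [ 7.39  0.4  16.1 ]
```

arm_command([
  {"dx":1.48,"dy":0.08,"dz":2.02,"rx":0,"ry":0,"rz":0,"jaw":9.3},
  {"dx":1.48,"dy":0.08,"dz":2.02,"rx":0,"ry":0,"rz":0,"jaw":9.3},
  {"dx":1.48,"dy":0.08,"dz":2.02,"rx":0,"ry":0,"rz":0,"jaw":9.3},
  {"dx":1.48,"dy":0.08,"dz":2.02,"rx":0,"ry":0,"rz":0,"jaw":9.3},
  {"dx":1.48,"dy":0.08,"dz":2.02,"rx":0,"ry":0,"rz":0,"jaw":9.3},
  {"dx":0,"dy":0,"dz":1.0,"rx":0,"ry":0,"rz":0,"jaw":9.3},
  {"dx":0,"dy":0,"dz":1.0,"rx":0,"ry":0,"rz":0,"jaw":9.3},
  {"dx":0,"dy":0,"dz":1.0,"rx":0,"ry":0,"rz":0,"jaw":9.3},
  {"dx":0,"dy":0,"dz":1.0,"rx":0,"ry":0,"rz":0,"jaw":9.3},
  {"dx":0,"dy":0,"dz":1.0,"rx":0,"ry":0,"rz":0,"jaw":9.3},
  {"dx":0,"dy":0,"dz":0,"rx":0,"ry":0,"rz":0,"jaw":9.3},
  {"dx":0,"dy":0,"dz":0,"rx":0,"ry":0,"rz":0,"jaw":9.3},
])

```text
t: 4.93
tool_pos: [0.4729, 0.1773, 0.0959]
tcp_rot: [0.229, 0.923, -0.075, 0.3]
wrist_force: [-0.2, 1.0, 0.5]
finger_gap: 0.0931
```

```bash
python3 -c "
from h import *
to([.4774,.1730,.0859],-27.8,36)
p,d=capture('side');q=camera_params('side')
a=cv2.resize(p[210:310,260:380,::-1],None,fx=3.3,fy=3.3,interpolation=2)
p,d=capture('scene')
b=cv2.resize(p[200:300,330:450,::-1],None,fx=3.3,fy=3.3,interpolation=2)
cv2.imwrite('pics/g2.png',cv2.convertScaleAbs(cv2.hconcat([a,b]),alpha=1.5))"
```

```text
t 4.93 pos [0.4729 0.1773 0.0959] j [ 0.63 -0.21  2.23 -0.71  0.95 -0.08] F [-0.2  1.   0.5] gap 0.0931
shift cm [ 0.1  -0.18  1.16]
turn [-0.015 -0.003 -0.012]
```

View pics/g2.png

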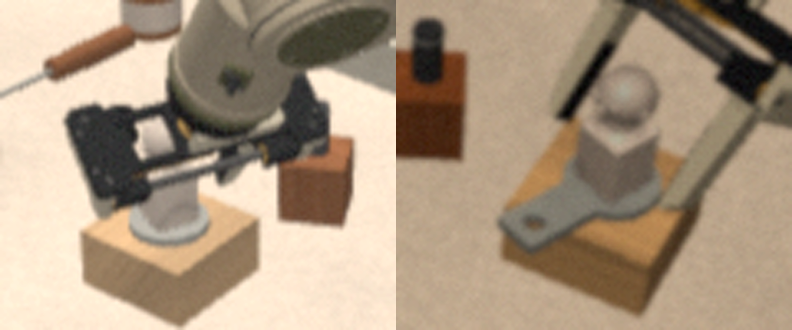

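The fingers straddle the pillar, the lean clears the head, and nothing is touching. I'll finish the approach and close gradually.

arm_command([
  {"dx":0.05,"dy":-0.09,"dz":0.58,"rx":0,"ry":0,"rz":0,"jaw":9.3},
  {"dx":0.05,"dy":-0.09,"dz":0.58,"rx":0,"ry":0,"rz":0,"jaw":9.3},
  {"dx":0,"dy":0,"dz":0,"rx":0,"ry":0,"rz":0,"jaw":7},
  {"dx":0,"dy":0,"dz":0,"rx":0,"ry":0,"rz":0,"jaw":6},
  {"dx":0,"dy":0,"dz":0,"rx":0,"ry":0,"rz":0,"jaw":5},
  {"dx":0,"dy":0,"dz":0,"rx":0,"ry":0,"rz":0,"jaw":4.5},
  {"dx":0,"dy":0,"dz":0,"rx":0,"ry":0,"rz":0,"jaw":4},
  {"dx":0,"dy":0,"dz":0,"rx":0,"ry":0,"rz":0,"jaw":3.5},
  {"dx":0,"dy":0,"dz":0,"rx":0,"ry":0,"rz":0,"jaw":3},
  {"dx":0,"dy":0,"dz":0,"rx":0,"ry":0,"rz":0,"jaw":3},
  {"dx":0,"dy":0,"dz":0,"rx":0,"ry":0,"rz":0,"jaw":3},
  {"dx":0,"dy":0,"dz":0,"rx":0,"ry":0,"rz":0,"jaw":3},
])

```text
t: 6.03
tool_pos: [0.4771, 0.1734, 0.086]
tcp_rot: [0.229, 0.923, -0.074, 0.3]
wrist_force: [-1.6, 0.3, 0.8]
finger_gap: 0.0359
```

Gripped flat at 35.9 mm. Lift.

arm_command([
  {"dx":-0.3,"dy":0,"dz":-0.4,"rx":0,"ry":0,"rz":0,"jaw":3},
  {"dx":-0.59,"dy":0,"dz":-0.81,"rx":0,"ry":0,"rz":0,"jaw":3},
  {"dx":-0.88,"dy":0,"dz":-1.21,"rx":0,"ry":0,"rz":0,"jaw":3},
  {"dx":-1.18,"dy":0,"dz":-1.62,"rx":0,"ry":0,"rz":0,"jaw":3},
  {"dx":-1.18,"dy":0,"dz":-1.62,"rx":0,"ry":0,"rz":0,"jaw":3},
  {"dx":-1.18,"dy":0,"dz":-1.62,"rx":0,"ry":0,"rz":0,"jaw":3},
  {"dx":-1.18,"dy":0,"dz":-1.62,"rx":0,"ry":0,"rz":0,"jaw":3},
  {"dx":-0.88,"dy":0,"dz":-1.21,"rx":0,"ry":0,"rz":0,"jaw":3},
  {"dx":-0.59,"dy":0,"dz":-0.81,"rx":0,"ry":0,"rz":0,"jaw":3},
  {"dx":-0.3,"dy":0,"dz":-0.4,"rx":0,"ry":0,"rz":0,"jaw":3},
  {"dx":0,"dy":0,"dz":0,"rx":0,"ry":0,"rz":0,"jaw":3},
  {"dx":0,"dy":0,"dz":0,"rx":0,"ry":0,"rz":0,"jaw":3},
])

```text
t: 7.03
tool_pos: [0.477, 0.1732, 0.2254]
tcp_rot: [0.229, 0.923, -0.075, 0.3]
wrist_force: [0.1, 0.4, -4.3]
finger_gap: 0.0364
```

```bash
python3 - <<'E'
from h import *
# TCP for seated pose: bust axis S, lean 36 at yaw -5, grasp 3mm above herm_grip
z=np.array([np.cos(np.radians(-5))*.588,np.sin(np.radians(-5))*.588,-.809])
T=np.array([.530,-.2345,.05+.0315+.003])-.003*z; print("seat TCP",T)
to(T+[0,0,.10],-5,36)
E
```

```text
seat TCP [ 0.52824271 -0.23434626  0.086927  ]
t 7.03 pos [0.477  0.1732 0.2254] j [ 0.62 -0.4   2.12 -0.6   1.18 -0.3 ] F [ 0.1  0.4 -4.3] gap 0.0364
shift cm [-16.8  -33.63  16.97]
turn [-2.242 -0.008 -3.079]
```

The wrist force changed by about the bust's weight (4.3 N). I'll carry it across at height, then turn it about the vertical.

arm_command([
  {"dx":-0.32,"dy":-0.56,"dz":0.23,"rx":0,"ry":0,"rz":0,"jaw":3},
  {"dx":-0.64,"dy":-1.12,"dz":0.46,"rx":0,"ry":0,"rz":0,"jaw":3},
  {"dx":-0.95,"dy":-1.68,"dz":0.7,"rx":0,"ry":0,"rz":0,"jaw":3},
  {"dx":-1.27,"dy":-2.24,"dz":0.93,"rx":0,"ry":0,"rz":0,"jaw":3},
  {"dx":-1.27,"dy":-2.24,"dz":0.93,"rx":0,"ry":0,"rz":0,"jaw":3},
  {"dx":-1.27,"dy":-2.24,"dz":0.93,"rx":0,"ry":0,"rz":0,"jaw":3},
  {"dx":-1.27,"dy":-2.24,"dz":0.93,"rx":0,"ry":0,"rz":0,"jaw":3},
  {"dx":-1.27,"dy":-2.24,"dz":0.93,"rx":0,"ry":0,"rz":0,"jaw":3},
  {"dx":-1.27,"dy":-2.24,"dz":0.93,"rx":0,"ry":0,"rz":0,"jaw":3},
  {"dx":-1.27,"dy":-2.24,"dz":0.93,"rx":0,"ry":0,"rz":0,"jaw":3},
  {"dx":-1.27,"dy":-2.24,"dz":0.93,"rx":0,"ry":0,"rz":0,"jaw":3},
  {"dx":-1.27,"dy":-2.24,"dz":0.93,"rx":0,"ry":0,"rz":0,"jaw":3},
])

```text
t: 8.03
tool_pos: [0.5125, -0.1137, 0.2238]
tcp_rot: [0.229, 0.923, -0.075, 0.299]
wrist_force: [0.3, -0.4, -3.7]
finger_gap: 0.0358
```

arm_command([
  {"dx":-1.27,"dy":-2.24,"dz":0.93,"rx":0,"ry":0,"rz":0,"jaw":3},
  {"dx":-1.27,"dy":-2.24,"dz":0.93,"rx":0,"ry":0,"rz":0,"jaw":3},
  {"dx":-1.27,"dy":-2.24,"dz":0.93,"rx":0,"ry":0,"rz":0,"jaw":3},
  {"dx":-0.95,"dy":-1.68,"dz":0.7,"rx":0,"ry":0,"rz":0,"jaw":3},
  {"dx":-0.64,"dy":-1.12,"dz":0.46,"rx":0,"ry":0,"rz":0,"jaw":3},
  {"dx":-0.32,"dy":-0.56,"dz":0.23,"rx":-0.2,"ry":0,"rz":-0.27,"jaw":3},
  {"dx":0,"dy":0,"dz":0,"rx":-0.41,"ry":0,"rz":-0.56,"jaw":3},
  {"dx":0,"dy":0,"dz":0,"rx":-0.41,"ry":0,"rz":-0.56,"jaw":3},
  {"dx":0,"dy":0,"dz":0,"rx":-0.41,"ry":0,"rz":-0.56,"jaw":3},
  {"dx":0,"dy":0,"dz":0,"rx":-0.41,"ry":0,"rz":-0.56,"jaw":3},
  {"dx":0,"dy":0,"dz":0,"rx":-0.2,"ry":0,"rz":-0.28,"jaw":3},
  {"dx":0,"dy":0,"dz":0,"rx":0,"ry":0,"rz":0,"jaw":3},
])

```text
t: 9.03
tool_pos: [0.5278, -0.2351, 0.2233]
tcp_rot: [0.059, 0.95, -0.018, 0.307]
wrist_force: [-1.0, -0.4, -4.0]
finger_gap: 0.036
```

```bash
python3 - <<'E'
from h import *
to(np.array([.52824,-.23435,.08693])+[0,0,.10],-5,36)
c=camera_params("scene");p,d=capture("scene");W=cloud(c,d)
np.savez("pics/sc2.npz",p=p,d=d)
ps,ds=capture("side");np.savez("pics/si2.npz",p=ps,d=ds)
cs=camera_params("side");
f=lambda c,X:(lambda q:(c["camera_matrix"]@(q*[1,-1,-1]/-q[2]))[:2])(c["extrinsics"][:3,:3]@X+c["extrinsics"][:3,3])
X=np.array([.53,-.2345,.15]);u=f(c,X).astype(int);v=f(cs,X).astype(int);print(u,v)
a=cv2.resize(p[u[1]-60:u[1]+60,u[0]-50:u[0]+50,::-1],None,fx=4,fy=4,interpolation=2)
b=cv2.resize(ps[v[1]-60:v[1]+60,v[0]-50:v[0]+50,::-1],None,fx=4,fy=4,interpolation=2)
cv2.imwrite("pics/p2.png",cv2.convertScaleAbs(cv2.hconcat([a,b]),alpha=1.5))
E
```

```text
t 9.03 pos [ 0.5278 -0.2351  0.2233] j [-0.71 -0.44  2.16  0.42  0.93 -2.32] F [-1.  -0.4 -4. ] gap 0.036
shift cm [2.1  0.07 2.97]
turn [-0.196 -0.027 -0.295]
[219 179] [374 183]
```

View pics/p2.png

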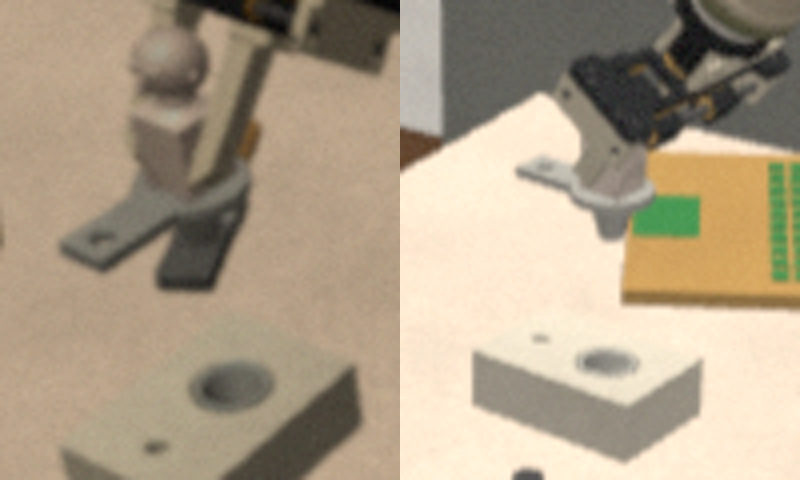

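The bust hangs upright and level over the plinth in both views. In full-image pixels, scene shows the tongue hole at (194.25,178.5), socket at (227,215.25) and pin hole at (207.75,230.75). Side shows them at (360.5,164.5), (375.75,213.5) and (359.25,207.75).

```bash
python3 - <<'E'
from h import *
c,cs=camera_params("scene"),camera_params("side")
g=.2233-.0054
for n,cc,t,s,h in(("scene",c,(194.25,178.5),(227,215.25),(207.75,230.75)),("side",cs,(360.5,164.5),(375.75,213.5),(359.25,207.75))):
    T,S,H=ray(cc,*t,g-.0225),ray(cc,*s,.05),ray(cc,*h,.05)
    print(n,"tongue",T.round(4),"socket",S.round(4),"hole",H.round(4),"T-H",(T-H)[:2].round(4),"yaw",np.degrees(np.arctan2(*(H-S)[1::-1])).round(1))
# expected tongue hole from the kinematics
s=env.read_state();r=R.from_quat(s["tcp_rot"]);z=r.apply([0,0,1]);yaw=np.arctan2(z[1],z[0])
print("fk yaw",np.degrees(yaw),"tilt",np.degrees(np.arccos(-z[2])),"grip xy",(s["tool_pos"]+.003*z)[:2],"hole",(s["tool_pos"]+.003*z)[:2]+.065*np.array([np.cos(yaw),np.sin(yaw)]))
E
```

```text
scene tongue [ 0.5995 -0.2378  0.1954] socket [ 0.534 -0.229  0.05 ] hole [ 0.5992 -0.2354  0.05  ] T-H [ 0.0003 -0.0024] yaw -5.6
side tongue [ 0.5868 -0.2422  0.1954] socket [ 0.5225 -0.232   0.05  ] hole [ 0.5864 -0.2372  0.05  ] T-H [ 0.0004 -0.005 ] yaw -4.7
fk yaw -7.122606094609075 tilt 35.869454969146545 grip xy [ 0.52997079 -0.2347486 ] hole [ 0.5944692  -0.24280814]
```

arm_command([
  {"dx":0,"dy":0.03,"dz":0,"rx":-0.06,"ry":-0.01,"rz":-0.1,"jaw":3},
  {"dx":0,"dy":0.03,"dz":0,"rx":-0.07,"ry":-0.01,"rz":-0.1,"jaw":3},
  {"dx":0,"dy":0,"dz":0,"rx":-0.07,"ry":-0.01,"rz":-0.1,"jaw":3},
  {"dx":0.29,"dy":0,"dz":0.41,"rx":0,"ry":0,"rz":0,"jaw":3},
  {"dx":0.59,"dy":0,"dz":0.81,"rx":0,"ry":0,"rz":0,"jaw":3},
  {"dx":0.88,"dy":0,"dz":1.21,"rx":0,"ry":0,"rz":0,"jaw":3},
  {"dx":1.18,"dy":0,"dz":1.62,"rx":0,"ry":0,"rz":0,"jaw":3},
  {"dx":1.18,"dy":0,"dz":1.62,"rx":0,"ry":0,"rz":0,"jaw":3},
  {"dx":0.88,"dy":0,"dz":1.21,"rx":0,"ry":0,"rz":0,"jaw":3},
  {"dx":0.59,"dy":0,"dz":0.81,"rx":0,"ry":0,"rz":0,"jaw":3},
  {"dx":0.29,"dy":0,"dz":0.41,"rx":0,"ry":0,"rz":0,"jaw":3},
  {"dx":0,"dy":0,"dz":0,"rx":0,"ry":0,"rz":0,"jaw":3},
])

```text
t: 10.13
tool_pos: [0.529, -0.2329, 0.1234]
tcp_rot: [0.041, 0.95, -0.013, 0.309]
wrist_force: [-0.5, -0.7, -3.4]
finger_gap: 0.0358
```

```bash
python3 - <<'E'
from h import *
to(np.array([.52824,-.23435,.08693])+[0,0,.012],-5,36)
E
```

```text
t 10.13 pos [ 0.529  -0.2329  0.1234] j [-0.72 -0.3   2.25  0.54  0.74 -2.53] F [-0.5 -0.7 -3.4] gap 0.0358
shift cm [ 1.49 -0.16  1.94]
turn [0.013 0.012 0.001]
```

Joint 6 is at -2.53 against its -2.66 limit, so I'll predict its value at the seat before going on.

```bash
python3 - <<'E'
from h import *
w=R.from_euler("Z",-5,True)*R.from_euler("X",180,True)*R.from_euler("Y",36,True)*R.from_euler("Z",180,True)
for j1,A in((-.72,1.95),(-.725,2.0),(-.725,2.04),(-.73,2.08)):
    z=(R.from_euler("Z",j1)*R.from_euler("Y",A)).inv()*w
    z=z.as_euler("ZYZ");z[2]=(z[2]-np.pi/2+np.pi)%(2*np.pi)-np.pi
    print(j1,A,z.round(3))
E
```

```text
-0.72 1.95 [ 0.543  0.738 -2.526]
-0.725 2.0 [ 0.576  0.698 -2.572]
-0.725 2.04 [ 0.603  0.665 -2.608]
-0.73 2.08 [ 0.636  0.635 -2.652]
```

Joint 6 should end near -2.61, inside the range. I'll descend in small steps and watch it.

arm_command([
  {"dx":0.3,"dy":-0.05,"dz":0.39,"rx":0,"ry":0,"rz":0,"jaw":3},
  {"dx":0.4,"dy":-0.05,"dz":0.52,"rx":0,"ry":0,"rz":0,"jaw":3},
  {"dx":0.4,"dy":-0.06,"dz":0.52,"rx":0,"ry":0,"rz":0,"jaw":3},
  {"dx":0.3,"dy":0,"dz":0.39,"rx":0,"ry":0,"rz":0,"jaw":3},
  {"dx":0.09,"dy":0,"dz":0.12,"rx":0,"ry":0,"rz":0,"jaw":3},
  {"dx":0,"dy":0,"dz":0,"rx":0,"ry":0,"rz":0,"jaw":3},
])

```text
t: 10.63
tool_pos: [0.5286, -0.2349, 0.1]
tcp_rot: [0.041, 0.95, -0.013, 0.31]
wrist_force: [-0.0, 0.3, -4.9]
finger_gap: 0.0359
```

```bash
python3 - <<'E'
from h import *
to(np.array([.52824,-.23435,.08693])+[0,0,.004],-5,36);print(env.read_state()["joints"])
E
```

```text
t 10.63 pos [ 0.5286 -0.2349  0.1   ] j [-0.73 -0.26  2.26  0.58  0.7  -2.58] F [-0.   0.3 -4.9] gap 0.0359
shift cm [0.57 0.05 0.71]
turn [0.007 0.023 0.005]
[-0.72880158 -0.25626979  2.2600407   0.58381503  0.69610218 -2.58338003]
```

arm_command([
  {"dx":0.2,"dy":0.02,"dz":0.27,"rx":0,"ry":0,"rz":0,"jaw":3},
  {"dx":0.2,"dy":0.02,"dz":0.27,"rx":0,"ry":0,"rz":0,"jaw":3},
  {"dx":0.13,"dy":0,"dz":0.17,"rx":0,"ry":0,"rz":0,"jaw":3},
  {"dx":0,"dy":0,"dz":0,"rx":0,"ry":0,"rz":0,"jaw":3},
  {"dx":0,"dy":0,"dz":0,"rx":0,"ry":0,"rz":0,"jaw":3},
])

```text
t: 11.05
tool_pos: [0.5289, -0.2346, 0.0918]
tcp_rot: [0.041, 0.95, -0.014, 0.31]
wrist_force: [-0.8, 0.1, -3.8]
finger_gap: 0.0358
```

arm_command([
  {"dx":0.06,"dy":0,"dz":0.08,"rx":0,"ry":0,"rz":0,"jaw":3},
  {"dx":0.06,"dy":0,"dz":0.08,"rx":0,"ry":0,"rz":0,"jaw":3},
  {"dx":0,"dy":0,"dz":0,"rx":0,"ry":0,"rz":0,"jaw":3},
  {"dx":0,"dy":0,"dz":0,"rx":0,"ry":0,"rz":0,"jaw":3},
])

```text
t: 11.38
tool_pos: [0.5289, -0.2347, 0.09]
tcp_rot: [0.041, 0.95, -0.014, 0.31]
wrist_force: [0.2, 0.6, -4.4]
finger_gap: 0.036
```

arm_command([
  {"dx":0.06,"dy":0,"dz":0.08,"rx":0,"ry":0,"rz":0,"jaw":3},
  {"dx":0.06,"dy":0,"dz":0.08,"rx":0,"ry":0,"rz":0,"jaw":3},
  {"dx":0,"dy":0,"dz":0,"rx":0,"ry":0,"rz":0,"jaw":3},
  {"dx":0,"dy":0,"dz":0,"rx":0,"ry":0,"rz":0,"jaw":3},
])

```text
t: 11.72
tool_pos: [0.529, -0.2345, 0.0884]
tcp_rot: [0.041, 0.95, -0.013, 0.31]
wrist_force: [-8.4, 2.9, 5.3]
finger_gap: 0.0356
```

arm_command([
  {"dx":0.06,"dy":0,"dz":0.08,"rx":0,"ry":0,"rz":0,"jaw":3},
  {"dx":0,"dy":0,"dz":0,"rx":0,"ry":0,"rz":0,"jaw":3},
  {"dx":0,"dy":0,"dz":0,"rx":0,"ry":0,"rz":0,"jaw":3},
])

```text
t: 11.97
tool_pos: [0.5291, -0.2345, 0.0879]
tcp_rot: [0.041, 0.95, -0.013, 0.311]
wrist_force: [-13.8, 6.4, 11.4]
finger_gap: 0.0358
```

```bash
python3 - <<'E'
from h import *
to(np.array([.52824,-.23435,.08693]),-5,36);s=env.read_state();print(s["joints"],s["wrist_force"],s["wrist_torque"])
E
```

```text
t 11.97 pos [ 0.5291 -0.2345  0.0879] j [-0.73 -0.23  2.27  0.61  0.67 -2.61] F [-13.8   6.4  11.4] gap 0.0358
shift cm [0.13 0.   0.02]
turn [0.01  0.038 0.016]
[-0.72809475 -0.23093508  2.26583127  0.60737274  0.66942404 -2.61326232] [-13.77282671   6.43307106  11.42702804] [0.90952054 1.20606698 0.48554627]
```

The cone touches the wall on its +x side (reaction -14 N in x and +6 N in y). I'll ease it toward -x and +y and let it settle.

arm_command([
  {"dx":0.08,"dy":0.04,"dz":-0.06,"rx":0,"ry":0,"rz":0,"jaw":3},
  {"dx":0,"dy":0,"dz":0,"rx":0,"ry":0,"rz":0,"jaw":3},
  {"dx":0,"dy":0,"dz":0,"rx":0,"ry":0,"rz":0,"jaw":3},
])

```text
t: 12.22
tool_pos: [0.5279, -0.2343, 0.087]
tcp_rot: [0.041, 0.95, -0.014, 0.31]
wrist_force: [-0.2, 0.3, -3.8]
finger_gap: 0.0359
```

arm_command([
  {"dx":0.04,"dy":0,"dz":0.06,"rx":0,"ry":0,"rz":0,"jaw":3},
  {"dx":0,"dy":0,"dz":0,"rx":0,"ry":0,"rz":0,"jaw":3},
  {"dx":0,"dy":0,"dz":0,"rx":0,"ry":0,"rz":0,"jaw":3},
])

```text
t: 12.47
tool_pos: [0.528, -0.2342, 0.0862]
tcp_rot: [0.041, 0.95, -0.014, 0.31]
wrist_force: [0.3, 1.0, -4.0]
finger_gap: 0.0355
```

arm_command([
  {"dx":0.03,"dy":0,"dz":0.04,"rx":0,"ry":0,"rz":0,"jaw":3},
  {"dx":0,"dy":0,"dz":0,"rx":0,"ry":0,"rz":0,"jaw":3},
  {"dx":0,"dy":0,"dz":0,"rx":0,"ry":0,"rz":0,"jaw":3},
])

```text
t: 12.72
tool_pos: [0.5282, -0.2342, 0.0861]
tcp_rot: [0.041, 0.95, -0.014, 0.311]
wrist_force: [-1.1, 2.7, 0.1]
finger_gap: 0.0359
```

arm_command([
  {"dx":0.03,"dy":0.01,"dz":0.04,"rx":0,"ry":0,"rz":0,"jaw":3},
  {"dx":0,"dy":0,"dz":0,"rx":0,"ry":0,"rz":0,"jaw":3},
  {"dx":0,"dy":0,"dz":0,"rx":0,"ry":0,"rz":0,"jaw":3},
])

```text
t: 12.97
tool_pos: [0.5283, -0.2342, 0.086]
tcp_rot: [0.041, 0.95, -0.014, 0.311]
wrist_force: [-8.2, 4.5, 6.8]
finger_gap: 0.0358
```

```bash
python3 - <<'E'
from h import *
to(np.array([.52824,-.23435,.08693]),-5,36);s=env.read_state();print(s["joints"],s["wrist_torque"])
c,cs=camera_params("scene"),camera_params("side")
p,d=capture("scene");W=cloud(c,d);np.savez("pics/sc3.npz",p=p,d=d)
f=lambda c,X:(lambda q:(c["camera_matrix"]@(q*[1,-1,-1]/-q[2]))[:2])(c["extrinsics"][:3,:3]@X+c["extrinsics"][:3,3])
# tongue-top height profile along its x from depth, and plinth top beside it
w=W[180:270,170:270].reshape(-1,3);S=np.array([.534,-.229]);b=np.array([np.cos(np.radians(-5)),np.sin(np.radians(-5))]);n=np.array([-b[1],b[0]])
l=(w[:,:2]-S)@b;m=(w[:,:2]-S)@n
for a in(.034,.044,.054,.070,.088): 
    k=(abs(l-a)<.005);t=k&(abs(m)<.011);g=k&(m<-.022)&(m>-.045)&(w[:,2]>.03)
    print(a,"tongue",t.sum(),np.median(w[t,2]).round(4),"plinth",g.sum(),np.median(w[g,2]).round(4))
u=f(c,np.array([.53,-.2345,.09])).astype(int);a=cv2.resize(p[u[1]-40:u[1]+60,u[0]-50:u[0]+50,::-1],(400,400),interpolation=2)
ps,ds=capture("side");v=f(cs,np.array([.53,-.2345,.08])).astype(int);b=cv2.resize(ps[v[1]-50:v[1]+50,v[0]-50:v[0]+50,::-1],(400,400),interpolation=2)
cv2.imwrite("pics/p3.png",cv2.convertScaleAbs(cv2.hconcat([a,b]),alpha=1.4))
E
```

```text
t 12.97 pos [ 0.5283 -0.2342  0.086 ] j [-0.73 -0.23  2.27  0.61  0.67 -2.62] F [-8.2  4.5  6.8] gap 0.0358
shift cm [-0.05 -0.02 -0.07]
turn [0.002 0.04  0.014]
[-0.72855003 -0.23034054  2.26941078  0.61025888  0.66544678 -2.61719656] [0.59184498 0.62843861 0.34600689]
0.034 tongue 30 0.0567 plinth 20 0.0489
0.044 tongue 29 0.0558 plinth 21 0.0484
0.054 tongue 39 0.0554 plinth 21 0.0489
0.07 tongue 30 0.056 plinth 22 0.0486
0.088 tongue 125 0.0298 plinth 59 0.0457
```

Contact is soft at z 0.086, and the depth profile shows the tongue level just above the plinth top. I'll relax the side load and open slowly.

arm_command([
  {"dx":0.02,"dy":0.02,"dz":-0.06,"rx":0,"ry":0,"rz":0,"jaw":3},
  {"dx":0,"dy":0,"dz":0,"rx":0,"ry":0,"rz":0,"jaw":3},
  {"dx":0,"dy":0,"dz":0,"rx":0,"ry":0,"rz":0,"jaw":3},
])

```text
t: 13.32
tool_pos: [0.5277, -0.2341, 0.0861]
tcp_rot: [0.041, 0.95, -0.014, 0.311]
wrist_force: [-0.1, 3.2, 1.6]
finger_gap: 0.0357
```

arm_command([
  {"dx":0,"dy":0.03,"dz":0,"rx":0,"ry":0,"rz":0,"jaw":3},
  {"dx":0,"dy":0,"dz":0,"rx":0,"ry":0,"rz":0,"jaw":3.5},
  {"dx":0,"dy":0,"dz":0,"rx":0,"ry":0,"rz":0,"jaw":3.7},
  {"dx":0,"dy":0,"dz":0,"rx":0,"ry":0,"rz":0,"jaw":3.8},
  {"dx":0,"dy":0,"dz":0,"rx":0,"ry":0,"rz":0,"jaw":4.0},
  {"dx":0,"dy":0,"dz":0,"rx":0,"ry":0,"rz":0,"jaw":4.3},
  {"dx":0,"dy":0,"dz":0,"rx":0,"ry":0,"rz":0,"jaw":5},
  {"dx":0,"dy":0,"dz":0,"rx":0,"ry":0,"rz":0,"jaw":6.5},
  {"dx":0,"dy":0,"dz":0,"rx":0,"ry":0,"rz":0,"jaw":9.3},
  {"dx":0,"dy":0,"dz":0,"rx":0,"ry":0,"rz":0,"jaw":9.3},
  {"dx":0,"dy":0,"dz":0,"rx":0,"ry":0,"rz":0,"jaw":9.3},
  {"dx":0,"dy":0,"dz":0,"rx":0,"ry":0,"rz":0,"jaw":9.3},
])

```text
t: 14.32
tool_pos: [0.5275, -0.2336, 0.0856]
tcp_rot: [0.041, 0.95, -0.014, 0.31]
wrist_force: [-0.0, 0.4, 0.4]
finger_gap: 0.0781
```

arm_command([
  {"dx":0,"dy":0,"dz":-0.5,"rx":0,"ry":0,"rz":0,"jaw":9.3},
  {"dx":0,"dy":0,"dz":-1,"rx":0,"ry":0,"rz":0,"jaw":9.3},
  {"dx":0,"dy":0,"dz":-2,"rx":0,"ry":0,"rz":0,"jaw":9.3},
  {"dx":0,"dy":0,"dz":-2.5,"rx":0,"ry":0,"rz":0,"jaw":9.3},
  {"dx":-1.47,"dy":0,"dz":-2.0,"rx":0,"ry":0,"rz":0,"jaw":9.3},
  {"dx":-1.47,"dy":0,"dz":-2.0,"rx":0,"ry":0,"rz":0,"jaw":9.3},
  {"dx":-1.47,"dy":0,"dz":-2.0,"rx":0,"ry":0,"rz":0,"jaw":9.3},
  {"dx":-1.47,"dy":0,"dz":-2.0,"rx":0,"ry":0,"rz":0,"jaw":9.3},
  {"dx":-1.47,"dy":0,"dz":-2.0,"rx":0,"ry":0,"rz":0,"jaw":9.3},
  {"dx":0,"dy":0,"dz":0,"rx":0,"ry":0,"rz":0,"jaw":9.3},
])

```text
t: 15.15
tool_pos: [0.494, -0.2321, 0.2657]
tcp_rot: [0.04, 0.948, -0.017, 0.314]
wrist_force: [0.3, -0.5, 1.2]
finger_gap: 0.0929
```

```bash
python3 - <<'E'
from h import *
c=camera_params("scene")
to([.4405,.0222,.20],-90,0,0)
p,d=capture("scene");W=cloud(c,d);np.savez("pics/sc4.npz",p=p,d=d)
w=W[160:270,170:270].reshape(-1,3);S=np.array([.532,-.2315]);b=np.array([np.cos(np.radians(-5)),np.sin(np.radians(-5))]);n=np.array([-b[1],b[0]])
l=(w[:,:2]-S)@b;m=(w[:,:2]-S)@n
for a in(.034,.044,.054,.066,.076): 
    k=(abs(l-a)<.005);t=k&(abs(m)<.011);g=k&(m<-.022)&(m>-.045)&(w[:,2]>.03)
    print(a,"tongue",t.sum(),np.median(w[t,2]).round(4),"plinth",g.sum(),np.median(w[g,2]).round(4))
h=w[(w[:,2]>.105)&(abs(l)<.06)&(abs(m)<.06)];print("head n",len(h),"top",np.percentile(h[:,2],98).round(4),h.mean(0).round(4))
cv2.imwrite("pics/p4.png",cv2.convertScaleAbs(cv2.resize(p[175:275,165:270,::-1],None,fx=6,fy=6,interpolation=2),alpha=1.4))
E
```

```text
t 15.15 pos [ 0.494  -0.2321  0.2657] j [-0.79 -0.58  2.18  0.45  1.07 -2.4 ] F [ 0.3 -0.5  1.2] gap 0.0929
shift cm [ 9.88 24.91  0.64]
turn [ -5.085   4.573 -15.215]
0.034 tongue 25 0.0566 plinth 23 0.0491
0.044 tongue 27 0.0565 plinth 21 0.0486
0.054 tongue 36 0.056 plinth 23 0.0487
0.066 tongue 22 0.0561 plinth 23 0.0486
0.076 tongue 40 0.0556 plinth 26 0.0482
head n 268 top 0.1443 [ 0.5356 -0.2262  0.131 ]
```

The bust stands released. Its tongue is level, since the small slope in depth is the same on the plinth. I'll untilt and bring the wrist camera over the tongue hole to check alignment.

arm_command([
  {"dx":0,"dy":0,"dz":0,"rx":0,"ry":1,"rz":0,"jaw":9.3},
  {"dx":0,"dy":0,"dz":0,"rx":0,"ry":1,"rz":0,"jaw":9.3},
  {"dx":0,"dy":0,"dz":0,"rx":0,"ry":1,"rz":0,"jaw":9.3},
  {"dx":0,"dy":0,"dz":0,"rx":0,"ry":1,"rz":0,"jaw":9.3},
  {"dx":0,"dy":0,"dz":0,"rx":0,"ry":1,"rz":0,"jaw":9.3},
  {"dx":0,"dy":0,"dz":0,"rx":0,"ry":1,"rz":0,"jaw":9.3},
  {"dx":-3.47,"dy":0,"dz":0,"rx":0,"ry":0,"rz":0,"jaw":9.3},
  {"dx":-3.47,"dy":0,"dz":0,"rx":0,"ry":0,"rz":0,"jaw":9.3},
  {"dx":-3.47,"dy":0,"dz":0,"rx":0,"ry":0,"rz":0,"jaw":9.3},
  {"dx":-3.47,"dy":0,"dz":0,"rx":0,"ry":0,"rz":0,"jaw":9.3},
  {"dx":-3.47,"dy":0,"dz":0,"rx":0,"ry":0,"rz":0,"jaw":9.3},
  {"dx":0,"dy":0,"dz":0,"rx":0,"ry":0,"rz":0,"jaw":9.3},
])

```text
t: 16.2
tool_pos: [0.6682, -0.2445, 0.2515]
tcp_rot: [0.042, 0.999, 0.001, -0.002]
wrist_force: [-0.3, -0.4, -2.3]
finger_gap: 0.0929
```

arm_command([
  {"dx":0,"dy":0,"dz":0,"rx":0,"ry":0,"rz":0,"jaw":9.3},
])

```text
t: 16.28
tool_pos: [0.6652, -0.2448, 0.2539]
tcp_rot: [0.043, 0.999, 0.001, -0.001]
wrist_force: [-0.1, 0.4, 0.3]
finger_gap: 0.0927
```

```bash
python3 - <<'E'
from h import *
s,c,p,d=snap("w5");to([.4405,.0222,.20],-5,0,1)
E=c["extrinsics"];K=c["camera_matrix"]
def pj(X):
    q=(E[:3,:3]@X+E[:3,3])*[1,-1,-1];a=np.arctan2(np.hypot(*q[:2]),q[2]);return K[:2,2]+K[0,0]*a*q[:2]/np.hypot(*q[:2])
u=pj(np.array([.5948,-.240,.059]));print("hole expect px",u,"cam",-E[:3,:3].T@E[:3,3])
x,y=u.round().astype(int);x=min(max(x,75),565);y=min(max(y,56),424)
print("crop origin",x-75,y-56)
cv2.imwrite("pics/h5.png",cv2.convertScaleAbs(cv2.resize(p[y-56:y+56,x-75:x+75,::-1],None,fx=5.3,fy=5.3,interpolation=2),alpha=1.6))
E
```

```text
16.2833 [ 0.6652 -0.2448  0.2539] [-4.250e-01  4.280e-01  1.112e+00  1.000e-03  1.605e+00 -1.911e+00]
t 16.33 pos [ 0.6646 -0.2451  0.2559] j [-0.43  0.42  1.11  0.    1.6  -1.91] F [-0.3  0.4  0.3] gap 0.0931
shift cm [24.61 24.7   5.63]
turn [ 0.008 -0.008  0.013]
hole expect px [313.7541989 141.8018907] cam [ 0.59391415 -0.23937307  0.39869924]
crop origin 239 86
```

View pics/h5.png

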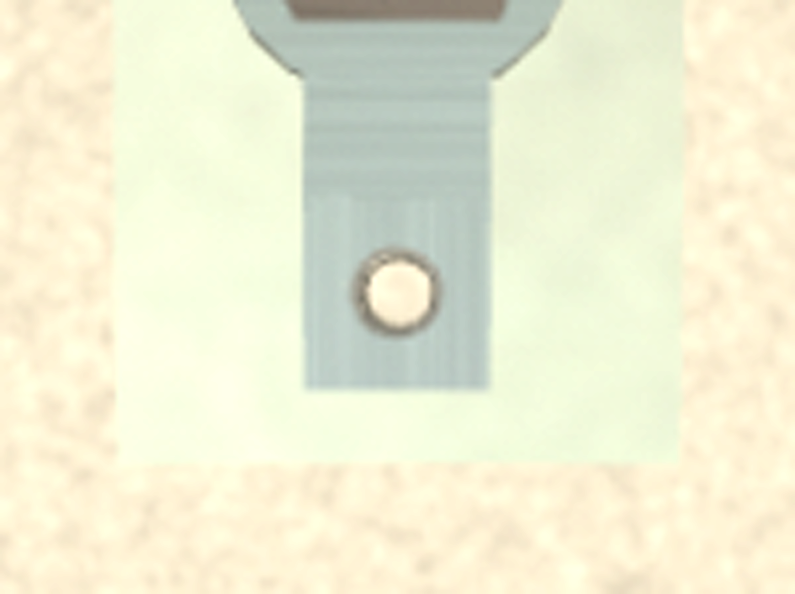

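The table shows through both holes: the see-through disc centre at (400,294) is nearly concentric with the rim centre at (396,291), so the tongue hole lies over the plinth hole. Next I put the camera over the pin and locate it with code, since the viewing budget is used.

arm_command([
  {"dx":1.0,"dy":1.4,"dz":0,"rx":0,"ry":0,"rz":0,"jaw":9.3},
  {"dx":1.74,"dy":2.47,"dz":0,"rx":0,"ry":0,"rz":0,"jaw":9.3},
  {"dx":1.74,"dy":2.47,"dz":0,"rx":0,"ry":0,"rz":0,"jaw":9.3},
  {"dx":1.74,"dy":2.47,"dz":0,"rx":0,"ry":0,"rz":0,"jaw":9.3},
  {"dx":1.74,"dy":2.47,"dz":0,"rx":0,"ry":0,"rz":0,"jaw":9.3},
  {"dx":1.74,"dy":2.47,"dz":0,"rx":0,"ry":0,"rz":0,"jaw":9.3},
  {"dx":1.74,"dy":2.47,"dz":0,"rx":0,"ry":0,"rz":0,"jaw":9.3},
  {"dx":1.74,"dy":2.47,"dz":0,"rx":0,"ry":0,"rz":0,"jaw":9.3},
  {"dx":1.74,"dy":2.47,"dz":0,"rx":0,"ry":0,"rz":0,"jaw":9.3},
  {"dx":1.74,"dy":2.47,"dz":0,"rx":0,"ry":0,"rz":0,"jaw":9.3},
  {"dx":0.74,"dy":1.07,"dz":0,"rx":0,"ry":0,"rz":0,"jaw":9.3},
  {"dx":0,"dy":0,"dz":0,"rx":0,"ry":0,"rz":0,"jaw":9.3},
])

```text
t: 17.33
tool_pos: [0.5114, 0.0173, 0.259]
tcp_rot: [0.042, 0.999, -0.0, 0.003]
wrist_force: [-0.4, -0.4, 0.3]
finger_gap: 0.0931
```

arm_command([
  {"dx":0,"dy":0,"dz":0,"rx":0,"ry":0,"rz":0,"jaw":9.3},
])

```text
t: 17.42
tool_pos: [0.5128, 0.0154, 0.2588]
tcp_rot: [0.043, 0.999, -0.001, 0.003]
wrist_force: [-0.2, 0.8, -0.2]
finger_gap: 0.0928
```

```bash
cat >> h.py <<'E'
def cloudw(c,d):
    K=c["camera_matrix"];v,u=np.mgrid[:480,:640];x,y=u-K[0,2],v-K[1,2];r=np.hypot(x,y)+1e-9;a=r/K[0,0]
    t=np.tan(np.minimum(a,1.4));P=np.stack([t*x/r*d,-t*y/r*d,-d],-1);E=c["extrinsics"];return (P-E[:3,3])@E[:3,:3]
E
python3 - <<'E'
from h import *
import pickle
_,c5,_,_=pickle.load(open("pics/w5.pkl","rb"));print("tongue hole",rayw(c5,313.7,140.9,.059),"through",rayw(c5,314.5,141.5,.03))
s,c,p,d=snap("w6");W=cloudw(c,d)
near=(np.hypot(W[...,0]-.4405,W[...,1]-.0222)<.05)&(d>0)
top=near&(W[...,2]>.085);print("pin top n",top.sum(),"z",np.median(W[top][:,2]) if top.any() else None,W[top].mean(0).round(4))
if top.any():
    q=np.argwhere(top)[:,::-1].astype(np.float32);(x,y),r=cv2.minEnclosingCircle(q);m=q.mean(0)
    print("px circ",x,y,r,"mean",m,"world circ",rayw(c,x,y,.099).round(4),"mean",rayw(c,*m,.099).round(4),"dia",2*np.linalg.norm(rayw(c,x+r,y,.099)-rayw(c,x,y,.099)))
b=near&(abs(W[...,2]-.0545)<.005);r=cv2.minAreaRect((W[b][:,:2]*1000).astype(np.float32));print("block",r)
to([.4405,.0222,.15],-5,0,1)
E
```

```text
tongue hole [ 0.59397446 -0.23997811  0.059     ] through [ 0.59464005 -0.23929892  0.03      ]
17.4167 [0.5128 0.0154 0.2588] [-6.900e-02 -1.190e-01  1.706e+00 -1.000e-03  1.549e+00 -1.554e+00]
pin top n 12493 z 0.3388883363222864 [0.4835 0.0184 0.3334]
px circ 320.6663513183594 304.5576171875 182.76324462890625 mean [319.30215 375.79877] world circ [0.5867 0.0136 0.099 ] mean [0.6666 0.0059 0.099 ] dia 0.36514357628286265
block ((438.2899169921875, 20.0639591217041), (55.44864273071289, 55.379920959472656), 23.39630126953125)
t 17.47 pos [0.5132 0.0148 0.2586] j [-0.07 -0.12  1.7  -0.    1.55 -1.55] F [-0.2  0.2  0.3] gap 0.093
shift cm [ 7.36  0.12 10.83]
turn [-0.01   0.049  0.008]
```

```bash
python3 - <<'E'
from h import *
import pickle
s,c,p,d=pickle.load(open("pics/w6.pkl","rb"));W=cloudw(c,d)
top=(np.hypot(W[...,0]-.4405,W[...,1]-.0222)<.05)&(d>0)&(abs(W[...,2]-.098)<.006)
q=np.argwhere(top)[:,::-1].astype(np.float32);(x,y),r=cv2.minEnclosingCircle(q);m=q.mean(0)
print(len(q),"z",np.median(W[top][:,2]),"px",x,y,r,m,"world circ",rayw(c,x,y,.099).round(4),"mean",rayw(c,*m,.099).round(4),"dia",2*np.linalg.norm(rayw(c,x+r,y,.099)-rayw(c,x,y,.099)))
P=rayw(c,*m,.099);to([P[0],P[1],.092],-5,0,1)
E
```

```text
589 z 0.09937944522959535 px 313.2708435058594 135.5833282470703 13.925390243530273 [313.25806 135.56027] world circ [0.4385 0.0198 0.099 ] mean [0.4385 0.0198 0.099 ] dia 0.022503997196226283
t 17.47 pos [0.5132 0.0148 0.2586] j [-0.07 -0.12  1.7  -0.    1.55 -1.55] F [-0.2  0.2  0.3] gap 0.093
shift cm [ 7.58 -0.13 16.63]
turn [-0.01   0.049  0.008]
```

The pin top is at (0.4385,0.0198), 22.5 mm across at z 0.099, and centred on its block. I'll go over it and down.

arm_command([
  {"dx":2.5,"dy":-0.04,"dz":0,"rx":0,"ry":0.05,"rz":0,"jaw":9.3},
  {"dx":2.6,"dy":-0.04,"dz":0,"rx":0,"ry":0,"rz":0,"jaw":9.3},
  {"dx":2.5,"dy":-0.04,"dz":0,"rx":0,"ry":0,"rz":0,"jaw":9.3},
  {"dx":0,"dy":0,"dz":2,"rx":0,"ry":0,"rz":0,"jaw":9.3},
  {"dx":0,"dy":0,"dz":3,"rx":0,"ry":0,"rz":0,"jaw":9.3},
  {"dx":0,"dy":0,"dz":3,"rx":0,"ry":0,"rz":0,"jaw":9.3},
  {"dx":0,"dy":0,"dz":3,"rx":0,"ry":0,"rz":0,"jaw":9.3},
  {"dx":0,"dy":0,"dz":2,"rx":0,"ry":0,"rz":0,"jaw":9.3},
  {"dx":0,"dy":0,"dz":1,"rx":0,"ry":0,"rz":0,"jaw":9.3},
  {"dx":0,"dy":0,"dz":0,"rx":0,"ry":0,"rz":0,"jaw":9.3},
  {"dx":0,"dy":0,"dz":0,"rx":0,"ry":0,"rz":0,"jaw":9.3},
])

```text
t: 18.38
tool_pos: [0.4375, 0.0202, 0.1185]
tcp_rot: [0.044, 0.999, -0.0, -0.001]
wrist_force: [-0.1, -0.4, 0.6]
finger_gap: 0.0933
```

```bash
python3 - <<'E'
from h import *
to([.4385,.0198,.092],-5,0,1)
E
```

```text
t 18.38 pos [0.4375 0.0202 0.1185] j [-0.07 -0.23  2.06 -0.    1.31 -1.55] F [-0.1 -0.4  0.6] gap 0.0933
shift cm [-0.11 -0.03  2.65]
turn [-0.007 -0.02  -0.001]
```

arm_command([
  {"dx":-0.1,"dy":-0.03,"dz":0.9,"rx":0,"ry":-0.02,"rz":0,"jaw":7},
  {"dx":0,"dy":0,"dz":1.0,"rx":0,"ry":0,"rz":0,"jaw":6},
  {"dx":0,"dy":0,"dz":0.75,"rx":0,"ry":0,"rz":0,"jaw":5},
  {"dx":0,"dy":0,"dz":0,"rx":0,"ry":0,"rz":0,"jaw":4},
  {"dx":0,"dy":0,"dz":0,"rx":0,"ry":0,"rz":0,"jaw":3},
  {"dx":0,"dy":0,"dz":0,"rx":0,"ry":0,"rz":0,"jaw":2.5},
  {"dx":0,"dy":0,"dz":0,"rx":0,"ry":0,"rz":0,"jaw":2},
  {"dx":0,"dy":0,"dz":0,"rx":0,"ry":0,"rz":0,"jaw":1.5},
  {"dx":0,"dy":0,"dz":0,"rx":0,"ry":0,"rz":0,"jaw":1.5},
  {"dx":0,"dy":0,"dz":0,"rx":0,"ry":0,"rz":0,"jaw":1.5},
  {"dx":0,"dy":0,"dz":0,"rx":0,"ry":0,"rz":0,"jaw":1.5},
  {"dx":0,"dy":0,"dz":0,"rx":0,"ry":0,"rz":0,"jaw":1.5},
])

```text
t: 19.38
tool_pos: [0.4382, 0.0205, 0.0917]
tcp_rot: [0.043, 0.999, -0.0, 0.0]
wrist_force: [-0.4, 0.1, 0.9]
finger_gap: 0.0216
```

```bash
python3 - <<'E'
from h import *
to([.4385,.0198,.24],-5,0,1)
E
```

```text
t 19.38 pos [0.4382 0.0205 0.0917] j [-0.07 -0.19  2.08 -0.    1.25 -1.55] F [-0.4  0.1  0.9] gap 0.0216
shift cm [ -0.04  -0.08 -14.83]
turn [-0.005  0.005  0.008]
```

Gripped at 21.6 mm. Lift.

arm_command([
  {"dx":0,"dy":0,"dz":-0.7,"rx":0,"ry":0,"rz":0,"jaw":1.5},
  {"dx":0,"dy":0,"dz":-1.5,"rx":0,"ry":0,"rz":0,"jaw":1.5},
  {"dx":0,"dy":0,"dz":-2,"rx":0,"ry":0,"rz":0,"jaw":1.5},
  {"dx":0,"dy":0,"dz":-2.5,"rx":0,"ry":0,"rz":0,"jaw":1.5},
  {"dx":0,"dy":0,"dz":-2.5,"rx":0,"ry":0,"rz":0,"jaw":1.5},
  {"dx":0,"dy":0,"dz":-2.5,"rx":0,"ry":0,"rz":0,"jaw":1.5},
  {"dx":0,"dy":0,"dz":-2,"rx":0,"ry":0,"rz":0,"jaw":1.5},
  {"dx":0,"dy":0,"dz":-1.5,"rx":0,"ry":0,"rz":0,"jaw":1.5},
  {"dx":0,"dy":0,"dz":-0.8,"rx":0,"ry":0,"rz":0,"jaw":1.5},
  {"dx":0,"dy":0,"dz":0,"rx":0,"ry":0,"rz":0,"jaw":1.5},
])

```text
t: 20.22
tool_pos: [0.4391, 0.0206, 0.2539]
tcp_rot: [0.043, 0.999, -0.0, 0.002]
wrist_force: [-0.1, -0.1, -0.3]
finger_gap: 0.0212
```

```bash
python3 - <<'E'
from h import *
to([.5942,-.2398,.25],-5,0,1)
E
```

```text
t 20.22 pos [0.4391 0.0206 0.2539] j [-0.07 -0.33  1.89 -0.    1.57 -1.55] F [-0.1 -0.1 -0.3] gap 0.0212
shift cm [-17.7  -24.6    0.47]
turn [-0.004  0.037  0.009]
```

arm_command([
  {"dx":-0.53,"dy":-0.74,"dz":0,"rx":0,"ry":0.03,"rz":0,"jaw":1.5},
  {"dx":-1.06,"dy":-1.48,"dz":0,"rx":0,"ry":0,"rz":0,"jaw":1.5},
  {"dx":-1.77,"dy":-2.46,"dz":0,"rx":0,"ry":0,"rz":0,"jaw":1.5},
  {"dx":-1.77,"dy":-2.46,"dz":0,"rx":0,"ry":0,"rz":0,"jaw":1.5},
  {"dx":-1.77,"dy":-2.46,"dz":0,"rx":0,"ry":0,"rz":0,"jaw":1.5},
  {"dx":-1.77,"dy":-2.46,"dz":0,"rx":0,"ry":0,"rz":0,"jaw":1.5},
  {"dx":-1.77,"dy":-2.46,"dz":0,"rx":0,"ry":0,"rz":0,"jaw":1.5},
  {"dx":-1.77,"dy":-2.46,"dz":0,"rx":0,"ry":0,"rz":0,"jaw":1.5},
  {"dx":-1.77,"dy":-2.46,"dz":0,"rx":0,"ry":0,"rz":0,"jaw":1.5},
  {"dx":-1.77,"dy":-2.46,"dz":0,"rx":0,"ry":0,"rz":0,"jaw":1.5},
  {"dx":-1.24,"dy":-1.72,"dz":0,"rx":0,"ry":0,"rz":0,"jaw":1.5},
  {"dx":-0.71,"dy":-0.98,"dz":0,"rx":0,"ry":0,"rz":0,"jaw":1.5},
])

```text
t: 21.22
tool_pos: [0.5929, -0.2425, 0.2479]
tcp_rot: [0.044, 0.999, 0.0, -0.003]
wrist_force: [-0.3, 0.1, -0.7]
finger_gap: 0.0212
```

arm_command([
  {"dx":0,"dy":0,"dz":1.0,"rx":0,"ry":0,"rz":0,"jaw":1.5},
  {"dx":0,"dy":0,"dz":2.0,"rx":0,"ry":0,"rz":0,"jaw":1.5},
  {"dx":0,"dy":0,"dz":2.0,"rx":0,"ry":0,"rz":0,"jaw":1.5},
  {"dx":0,"dy":0,"dz":1.5,"rx":0,"ry":0,"rz":0,"jaw":1.5},
  {"dx":0,"dy":0,"dz":0.5,"rx":0,"ry":0,"rz":0,"jaw":1.5},
  {"dx":0,"dy":0,"dz":0,"rx":0,"ry":0,"rz":0,"jaw":1.5},
  {"dx":0,"dy":0,"dz":0,"rx":0,"ry":0,"rz":0,"jaw":1.5},
])

```text
t: 21.8
tool_pos: [0.5925, -0.2393, 0.1806]
tcp_rot: [0.043, 0.999, 0.0, -0.002]
wrist_force: [0.4, 0.1, 0.0]
finger_gap: 0.0216
```

```bash
python3 - <<'E'
from h import *
to([.5943,-.2397,.16],-5,0,1)
# is the pin where it should be? depth in scene/side at shank just above tongue
for n in("scene","side"):
    c=camera_params(n);p,d=capture(n);W=cloud(c,d)
    T=env.read_state()["tool_pos"];k=(np.hypot(W[...,0]-T[0],W[...,1]-T[1])<.02)&(W[...,2]>T[2]-.08)&(W[...,2]<T[2]-.045)&(d>0)
    print(n,"shank pts",k.sum(),W[k].mean(0).round(4) if k.any() else "", "bottom",W[k][:,2].min().round(4) if k.any() else "")
E
```

```text
t 21.8 pos [ 0.5925 -0.2393  0.1806] j [-0.46  0.27  1.44 -0.    1.44 -1.95] F [0.4 0.1 0. ] gap 0.0216
shift cm [-0.19 -0.02  2.06]
turn [-0.    -0.04   0.011]
scene shank pts 46 [ 0.5944 -0.236   0.12  ] bottom 0.1021
side shank pts 30 [ 0.5887 -0.2383  0.1205] bottom 0.1041
```

arm_command([
  {"dx":-0.09,"dy":-0.02,"dz":0.5,"rx":0,"ry":-0.04,"rz":0,"jaw":1.5},
  {"dx":-0.09,"dy":0,"dz":1.0,"rx":0,"ry":0,"rz":0,"jaw":1.5},
  {"dx":0,"dy":0,"dz":1.0,"rx":0,"ry":0,"rz":0,"jaw":1.5},
  {"dx":0,"dy":0,"dz":0.5,"rx":0,"ry":0,"rz":0,"jaw":1.5},
  {"dx":0,"dy":0,"dz":0,"rx":0,"ry":0,"rz":0,"jaw":1.5},
  {"dx":0,"dy":0,"dz":0,"rx":0,"ry":0,"rz":0,"jaw":1.5},
])

```text
t: 22.4
tool_pos: [0.5942, -0.2398, 0.1501]
tcp_rot: [0.043, 0.999, 0.0, -0.0]
wrist_force: [0.7, 0.3, -0.5]
finger_gap: 0.0217
```

```bash
python3 - <<'E'
from h import *
to([.5942,-.2397,.0967],-5,0,1)
E
```

```text
t 22.4 pos [ 0.5942 -0.2398  0.1501] j [-0.46  0.3   1.47  0.    1.38 -1.95] F [ 0.7  0.3 -0.5] gap 0.0217
shift cm [-0.    0.01  5.34]
turn [ 0.002 -0.005  0.008]
```

arm_command([
  {"dx":0,"dy":0,"dz":0.3,"rx":0,"ry":0,"rz":0,"jaw":1.5},
  {"dx":0,"dy":0,"dz":0.3,"rx":0,"ry":0,"rz":0,"jaw":1.5},
  {"dx":0,"dy":0,"dz":0.3,"rx":0,"ry":0,"rz":0,"jaw":1.5},
  {"dx":0,"dy":0,"dz":0.3,"rx":0,"ry":0,"rz":0,"jaw":1.5},
  {"dx":0,"dy":0,"dz":0,"rx":0,"ry":0,"rz":0,"jaw":1.5},
])

```text
t: 22.82
tool_pos: [0.5944, -0.2399, 0.1383]
tcp_rot: [0.043, 0.999, -0.0, 0.0]
wrist_force: [0.2, 0.3, -0.4]
finger_gap: 0.0215
```

arm_command([
  {"dx":0,"dy":0,"dz":0.3,"rx":0,"ry":0,"rz":0,"jaw":1.5},
  {"dx":0,"dy":0,"dz":0.3,"rx":0,"ry":0,"rz":0,"jaw":1.5},
  {"dx":0,"dy":0,"dz":0.3,"rx":0,"ry":0,"rz":0,"jaw":1.5},
  {"dx":0,"dy":0,"dz":0,"rx":0,"ry":0,"rz":0,"jaw":1.5},
])

```text
t: 23.15
tool_pos: [0.5944, -0.2399, 0.1292]
tcp_rot: [0.043, 0.999, -0.0, 0.0]
wrist_force: [0.3, -1.2, -0.5]
finger_gap: 0.0213
```

Free so far, with the foot now in the plinth hole. I continue down.

arm_command([
  {"dx":0,"dy":0,"dz":0.5,"rx":0,"ry":0,"rz":0,"jaw":1.5},
  {"dx":0,"dy":0,"dz":0.5,"rx":0,"ry":0,"rz":0,"jaw":1.5},
  {"dx":0,"dy":0,"dz":0.5,"rx":0,"ry":0,"rz":0,"jaw":1.5},
  {"dx":0,"dy":0,"dz":0.5,"rx":0,"ry":0,"rz":0,"jaw":1.5},
  {"dx":0,"dy":0,"dz":0.5,"rx":0,"ry":0,"rz":0,"jaw":1.5},
  {"dx":0,"dy":0,"dz":0.3,"rx":0,"ry":0,"rz":0,"jaw":1.5},
  {"dx":0,"dy":0,"dz":0,"rx":0,"ry":0,"rz":0,"jaw":1.5},
  {"dx":0,"dy":0,"dz":0,"rx":0,"ry":0,"rz":0,"jaw":1.5},
])

```text
t: 23.82
tool_pos: [0.5947, -0.2401, 0.1019]
tcp_rot: [0.043, 0.999, -0.0, 0.0]
wrist_force: [-1.2, -0.5, 0.0]
finger_gap: 0.0212
```

arm_command([
  {"dx":0,"dy":0,"dz":0.2,"rx":0,"ry":0,"rz":0,"jaw":1.5},
  {"dx":0,"dy":0,"dz":0.2,"rx":0,"ry":0,"rz":0,"jaw":1.5},
  {"dx":0,"dy":0,"dz":0,"rx":0,"ry":0,"rz":0,"jaw":1.5},
  {"dx":0,"dy":0,"dz":0,"rx":0,"ry":0,"rz":0,"jaw":1.5},
])

```text
t: 24.15
tool_pos: [0.5948, -0.2401, 0.0981]
tcp_rot: [0.043, 0.999, -0.0, 0.001]
wrist_force: [-0.1, -0.6, -0.8]
finger_gap: 0.0214
```

arm_command([
  {"dx":0,"dy":0,"dz":0.1,"rx":0,"ry":0,"rz":0,"jaw":1.5},
  {"dx":0,"dy":0,"dz":0.1,"rx":0,"ry":0,"rz":0,"jaw":1.5},
  {"dx":0,"dy":0,"dz":0,"rx":0,"ry":0,"rz":0,"jaw":1.5},
  {"dx":0,"dy":0,"dz":0,"rx":0,"ry":0,"rz":0,"jaw":1.5},
])

```text
t: 24.48
tool_pos: [0.5948, -0.2401, 0.0961]
tcp_rot: [0.043, 0.999, -0.0, 0.001]
wrist_force: [0.2, -0.3, 0.4]
finger_gap: 0.0216
```

arm_command([
  {"dx":0,"dy":0,"dz":0.08,"rx":0,"ry":0,"rz":0,"jaw":1.5},
  {"dx":0,"dy":0,"dz":0,"rx":0,"ry":0,"rz":0,"jaw":1.5},
  {"dx":0,"dy":0,"dz":0,"rx":0,"ry":0,"rz":0,"jaw":1.5},
])

```text
t: 24.73
tool_pos: [0.5948, -0.2401, 0.0953]
tcp_rot: [0.043, 0.999, -0.0, 0.001]
wrist_force: [-0.2, -0.1, -1.1]
finger_gap: 0.0214
```

arm_command([
  {"dx":0,"dy":0,"dz":0.08,"rx":0,"ry":0,"rz":0,"jaw":1.5},
  {"dx":0,"dy":0,"dz":0,"rx":0,"ry":0,"rz":0,"jaw":1.5},
  {"dx":0,"dy":0,"dz":0,"rx":0,"ry":0,"rz":0,"jaw":1.5},
])

```text
t: 24.98
tool_pos: [0.5951, -0.2402, 0.0948]
tcp_rot: [0.043, 0.999, -0.0, 0.001]
wrist_force: [0.1, -0.7, -0.4]
finger_gap: 0.0218
```

arm_command([
  {"dx":0,"dy":0,"dz":0.08,"rx":0,"ry":0,"rz":0,"jaw":1.5},
  {"dx":0,"dy":0,"dz":0,"rx":0,"ry":0,"rz":0,"jaw":1.5},
  {"dx":0,"dy":0,"dz":0,"rx":0,"ry":0,"rz":0,"jaw":1.5},
])

```text
t: 25.23
tool_pos: [0.5951, -0.2402, 0.0947]
tcp_rot: [0.043, 0.999, -0.0, 0.001]
wrist_force: [-1.7, 0.7, 5.5]
finger_gap: 0.021
```

The handle has met the tongue: 5.5 N at z 0.0947, so pin_grip is about 0.080. Open and retreat upward.

arm_command([
  {"dx":0,"dy":0,"dz":-0.04,"rx":0,"ry":0,"rz":0,"jaw":1.9},
  {"dx":0,"dy":0,"dz":0,"rx":0,"ry":0,"rz":0,"jaw":2.2},
  {"dx":0,"dy":0,"dz":0,"rx":0,"ry":0,"rz":0,"jaw":2.4},
  {"dx":0,"dy":0,"dz":0,"rx":0,"ry":0,"rz":0,"jaw":2.7},
  {"dx":0,"dy":0,"dz":0,"rx":0,"ry":0,"rz":0,"jaw":3.5},
  {"dx":0,"dy":0,"dz":0,"rx":0,"ry":0,"rz":0,"jaw":5},
  {"dx":0,"dy":0,"dz":0,"rx":0,"ry":0,"rz":0,"jaw":7},
  {"dx":0,"dy":0,"dz":0,"rx":0,"ry":0,"rz":0,"jaw":7},
  {"dx":0,"dy":0,"dz":-0.5,"rx":0,"ry":0,"rz":0,"jaw":7},
  {"dx":0,"dy":0,"dz":-1,"rx":0,"ry":0,"rz":0,"jaw":7},
  {"dx":0,"dy":0,"dz":-2,"rx":0,"ry":0,"rz":0,"jaw":7},
  {"dx":0,"dy":0,"dz":-3,"rx":0,"ry":0,"rz":0,"jaw":7},
])

```text
t: 26.23
tool_pos: [0.5931, -0.2392, 0.1576]
tcp_rot: [0.043, 0.999, 0.001, -0.002]
wrist_force: [0.8, -0.2, -0.2]
finger_gap: 0.0695
```

arm_command([
  {"dx":0,"dy":0,"dz":-3,"rx":0,"ry":0,"rz":0,"jaw":9.3},
  {"dx":0,"dy":0,"dz":-3,"rx":0,"ry":0,"rz":0,"jaw":9.3},
  {"dx":0,"dy":0,"dz":-3,"rx":0,"ry":0,"rz":0,"jaw":9.3},
  {"dx":-2.5,"dy":0,"dz":0,"rx":0,"ry":0,"rz":0,"jaw":9.3},
  {"dx":-2.5,"dy":0,"dz":0,"rx":0,"ry":0,"rz":0,"jaw":9.3},
  {"dx":-2.2,"dy":0,"dz":0,"rx":0,"ry":0,"rz":0,"jaw":9.3},
  {"dx":0,"dy":0,"dz":0,"rx":0,"ry":0,"rz":0,"jaw":9.3},
  {"dx":0,"dy":0,"dz":0,"rx":0,"ry":0,"rz":0,"jaw":9.3},
  {"dx":0,"dy":0,"dz":0,"rx":0,"ry":0,"rz":0,"jaw":9.3},
])

```text
t: 26.98
tool_pos: [0.6661, -0.2462, 0.2497]
tcp_rot: [0.043, 0.999, -0.0, 0.001]
wrist_force: [-0.1, 0.2, -0.0]
finger_gap: 0.0932
```

```bash
python3 - <<'E'
from h import *
s,c,p,d=snap("w7");W=cloudw(c,d)
H=np.array([.5945,-.240]);b=np.array([np.cos(np.radians(-5)),np.sin(np.radians(-5))]);n=np.array([-b[1],b[0]])
r=np.hypot(W[...,0]-H[0],W[...,1]-H[1])
top=(r<.03)&(abs(W[...,2]-.103)<.008)
q=np.argwhere(top)[:,::-1].astype(np.float32)
print("pin top n",len(q),"z",np.median(W[top][:,2]).round(4),rayw(c,*q.mean(0),.103).round(4))
def med(l,m,w=.004):
    L=(W[...,:2]-H)@b;M=(W[...,:2]-H)@n;k=(abs(L-l)<w)&(abs(M-m)<w)&(d>0);return k.sum(),np.median(W[k][:,2]).round(4)
for l,m in((-.027,0),(-.022,.010),(-.022,-.010),(0,.013),(0,-.013),(.013,.01),(.013,-.01),(0,.03),(0,-.03),(-.03,.035),(-.03,-.035),(.022,.03)):print((l,m),med(l,m))
hd=(np.hypot(W[...,0]-.53,W[...,1]+.2345)<.03)&(d>0)&(W[...,2]<.16);print("head top",np.percentile(W[hd][:,2],99).round(4))
c=camera_params("scene");p,d=capture("scene");f=np.load("pics/scene0.npz");df=np.abs(p.astype(int)-f["p"]).max(2)>60
for k,(x0,y0,x1,y1) in {"jar":(172,262,214,314),"tape":(298,330,356,384),"loupe":(285,284,310,308),"screwdriver":(206,298,290,360),"brush":(205,148,240,192),"bowl":(492,242,544,280),"pinblock":(322,222,354,250)}.items():print(k,"changed px",df[y0:y1,x0:x1].sum())
E
```

```text
26.9833 [ 0.6661 -0.2462  0.2497] [-0.426  0.428  1.12  -0.     1.593 -1.911]
pin top n 649 z 0.1024 [ 0.5952 -0.2406  0.103 ]
(-0.027, 0) (np.int64(81), np.float64(0.0586))
(-0.022, 0.01) (np.int64(81), np.float64(0.0585))
(-0.022, -0.01) (np.int64(80), np.float64(0.0586))
(0, 0.013) (np.int64(62), np.float64(0.059))
(0, -0.013) (np.int64(64), np.float64(0.1003))
(0.013, 0.01) (np.int64(66), np.float64(0.0586))
(0.013, -0.01) (np.int64(58), np.float64(0.0586))
(0, 0.03) (np.int64(74), np.float64(0.0504))
(0, -0.03) (np.int64(80), np.float64(0.0506))
(-0.03, 0.035) (np.int64(75), np.float64(0.0504))
(-0.03, -0.035) (np.int64(70), np.float64(0.0505))
(0.022, 0.03) (np.int64(72), np.float64(0.0506))
head top 0.1466
jar changed px 0
tape changed px 0
loupe changed px 0
screwdriver changed px 0
brush changed px 49
bowl changed px 0
pinblock changed px 0
```

The pin top is at z 0.1024, and the tongue is level, 8.1 mm above the plinth top. Only the brush region differs from the start, so I check whether that is occlusion.

```bash
python3 - <<'E'
from h import *
c=camera_params("scene");p,d=capture("scene");f=np.load("pics/scene0.npz");W=cloud(c,d);W0=cloud(c,f["d"])
k=np.zeros((480,640),bool);k[148:192,205:240]=1;k&=np.abs(p.astype(int)-f["p"]).max(2)>60
v,u=np.where(k);print("px",u.min(),u.max(),v.min(),v.max(),"z now",np.percentile(W[k][:,2],[5,50,95]).round(3),"z before",np.percentile(W0[k][:,2],[5,50,95]).round(3),"xy",W0[k].mean(0).round(3))
# brush in a wrist view where it is visible: dark/brown mask before vs now
s,cw,pw,dw=snap("w8");E=cw["extrinsics"];print("brush world approx",W0[170,222].round(3))
E
```

```text
px 214 229 182 190 z now [0.131 0.139 0.145] z before [0.004 0.014 0.018] xy [ 0.426 -0.335  0.027]
27.1333 [ 0.6659 -0.2464  0.2501] [-0.426  0.426  1.121 -0.     1.592 -1.911]
brush world approx [ 0.352 -0.386  0.02 ]
```

The changed pixels are at z ≈ 0.14, which is the bust's head now standing in front of the brush, and the rest of the brush matches the start. Handing in.

```bash
python3 -c "
from plant import env
print(env.hand_in())"
```

```text
the job is handed in; nothing more can be done
None
```

The bust is seated in the plinth socket and turned so its tongue hole lies over the plinth's pin hole. The locking pin is down through both holes with its handle on the tongue. I let go of both and handed the job in at about 27 s with the arm clear.

**How it went:** I gripped the pillar with the hand leaned back 36° to clear the head. While lowering it, the cone touched the socket's +x wall at about 19 N. I eased it sideways and it settled. The last joint came within 0.05 rad of its range limit at the seat but did not pass it.

**Last checks:**
- **Hole alignment:** after I let go of the bust, the table showed through both holes, nearly concentric.
- **Tongue:** it is level, with its top about 8.1 mm above the plinth top. I expected about 9 mm, so it reads roughly 1 mm low.
- **Bust and pin heights:** the head top is at 0.1466 m (about 0.1475 expected). The pin top is at 0.1024 m (0.103 expected).
- **Pin seating:** the handle met the tongue with 5.5 N, and nothing resisted on the way down.
- **Bystanders:** the image comparison found no change for the jar, tape, loupe, screwdriver, bowl and pin block. The brush patch differed only where the bust's head now hides it in that view.

My picture budget was used up, so these last checks, apart from the hole alignment, rest on depth and image code rather than a picture I looked at.

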